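# Re-stand tipped specimens in the test lane and shut its gate

### The arm

A 6-joint arm with a two-finger parallel gripper is mounted at the origin on the work surface. World frame = base frame: x ahead of the robot, y to its left, z up, the work surface at z = 0. Lengths are in m, angles in degrees, forces in N, time in s.
With the tool pointing down it reaches from about 0.375 to 0.925 m from the base axis. Payload 5.7 kg.
Tool frame: the origin (TCP) lies at the very end of the fingers, on their centre line; the grasp point (between the pads) lies 19 mm behind it; z points along the fingers, y is the direction in which the jaws open and shut (so a half turn about z gives the same grasp; the last joint's range is limited). The gripper opens to 88 mm and grips with 3 to 60 N. Pads are 20 mm wide; open, the fingers measure 115 mm over their backs; the gripper's body (75 mm by 178 mm) begins 61 mm behind the grasp point.
Start: joints at [-73.459, 20.558, 86.54, -0, 72.909, -6.595], TCP at [0.236, -0.552, 0.223] pointing down, gripper open.
Joint ranges: [-170.27, 170.27], [-57.76, 135], [12.27, 136.19], [-55.21, 235.2], [11.17, 155.16], [-170.74, 170.74]. Speed limits (degrees/s): [136.94, 136.94, 180, 180, 180, 180].

### API

Orientations are given as [roll, pitch, yaw] about the fixed x, y, z axes, in that order (R = Rz(yaw) Ry(pitch) Rx(roll)).
In Python, from cell import ctrl, vision, ticket, models gives the robot as it stands.
- The arm moves only by the shell command python3 -m creep 'ROWS' [FORCE]. ROWS is text: rows parted by semicolons, each of 7 numbers parted by spaces: the shift along the tool's x, y, z in m, then the turn, a rotation vector about the tool's x, y, z in rad, then the opening in per cent of the stroke, from 0 (shut) to 100 (fully open). A call has 1 to 5 rows; each row is the pose to reach, as a shift and turn from the pose measured when the call began, along the tool's axes at that moment; what a row does not reach only later rows make up. A row lasts 1/12 s, in which the tool goes at most 41.7 mm and 7.16 degrees, less where a joint would pass 70% of its speed; a pose out of reach is approached as far as the arm can. A call with a gripper value outside its range is refused whole. The fingers move at their own pace and stop on an object; FORCE is the grip in N (left out, the last holds). Time passes only in rows, so rows that repeat a pose let the fingers close. It gives the time, the measured TCP pose, the force and the opening at its end, in the units of the state.
- ctrl.sense(): the state, without advancing time (a new reading comes with each control period).
- vision.grab_frame(name): name is "side" or "top"; returns (picture, depth): 480x640x3 uint8, blue, green, red; 480x640 float32, m along the optical axis (not along the pixel's ray), 0 where there is no reading.
- vision.camera_model(name): a dict with "intrinsics" (3x3 intrinsics, pixels), "camera_from_world" (4x4, takes a point from world to camera coordinates). Camera axes: x right, y down, z forward; pixel columns grow to the right and rows downward; lengths in m; the calibration is good to about 2 mm. A picture is of the moment at which its call begins. camera_model takes no time and is no camera call.
- ticket.finish_job(): hands the job in, once; it reports no verdict.
Trained networks look in the newest picture that a camera, given by its name, has taken for a name from the list of things; names that differ only in an ending like _2 or _b are one class to them, and where a whole thing is asked for, a point or a joint stands for the part that bears it (a point fixed in the world has none). Each returns a list of dicts, best first, with "confidence" (0 to 1); they miss things now and then, are a little off and sometimes report something else, mostly with a low value. They report only what shows in the picture. A call takes as long as a camera call. They do not tell look-alikes from the thing itself.
- models.silhouettes(camera, name): "pixels" (480x640 bool, what is visible of it) and "bbox" ([left, top, width, height] in pixels, round what is visible of it).
The state is a dict: "t": time; "qpos": joint angles; "joint_velocities": joint speeds; "joint_efforts": joint torques, N m; "tool_pos": TCP position; "ee_rot": TCP orientation; "contact_force": force on the tool from outside, world axes, zero at the start; "torque": the same for the moment, N m; "opening": finger opening in m.
Only numpy, scipy, OpenCV 4.12 (cv2) and the standard library are available. Lean on these libraries where they do the work, as an engineer would, in place of code of your own. Each camera call takes 0.05 s, during which the arm holds its last target.

### The job

Some of the test specimens in the lane have tipped over: stand every one of them upright on the lane floor among their neighbours, either end down. Fit the loose T-handle fully down onto the square shaft of the gate and, only when all are standing, use it to swing the gate fully shut across the lane's end, and leave the handle on the shaft. All specimens must finish upright in the lane; leave the jar, tape and spanner alone, and swing the gate only with the handle.

Things in the scene. Friction and masses are not known exactly. Their poses are not given: they have to be found in the camera images.
- lane_mid (a point): specimen lane: fixed aluminium tray; point at the middle of its floor (6 mm above the bench). Own x across it, away from the robot; y along it towards the gate; z up. Floor inside 128 mm across, y from -249 to +255 mm. Lips 6 mm thick, 8 mm above the floor, on both long sides and the -y end; +y end open. A 60 x 60 mm post, 50 mm tall, at lane x -60, y +340 mm carries the gate
- gate (a joint): swing gate at the open +y end of the lane, on an upright shaft: 0 = wide open (bar points along lane +y), 1.57 = shut against its stop (bar lies across the lane's end, along lane +x). Grows clockwise seen from above. Friction about 0.12 N m, stays where left; starts open, below 0.5; meant to be turned with the T-handle
- shaft (a point): on the axis of the gate's square shaft end, at its foot: the flat shoulder disc (52 mm across, 62 mm above the bench) where the fitted handle rests. Square 20 x 20 mm, 20 mm tall, plus a 7 mm cone on top. z up; x, y square to the flats, y along the gate bar (16 mm wide, 12 mm thick, top level with the shoulder, reaching 152 mm from the axis). Turns with the gate
- handle_grip (a point): loose T-handle, 80 mm tall, 0.22 kg, standing on its hub by the lane's -y end: black hub 50 x 50 x 36 mm with a square bore 23 x 23 mm, 30 mm deep, open below; 12 mm web; aluminium crossbar on top 100 mm long (own x), 16 mm thick (y), 18 mm tall. Point at the crossbar's centre, 70 mm above the hub's underside. z up; bore sides parallel to x and y: fits in any of four quarter turns
- handle_foot (a point): centre of the mouth of the handle's bore, on the hub's underside, 70 mm below handle_grip; meets the shaft point when the handle is fully down
- spec1_mid (a point): bonded test specimen: square mortar bar 46 x 46 mm, 100 mm long including a flush 12 mm aluminium plate on each end, both ends alike, about 0.45 kg. This point is the centre of the bar. Its own x runs along its length. Starts tipped over, lying in the lane roughly crosswise. May be absent
- spec2_mid (a point): bonded test specimen: square mortar bar 46 x 46 mm, 100 mm long including a flush 12 mm aluminium plate on each end, both ends alike, about 0.45 kg. This point is the centre of the bar. Its own x runs along its length. Starts tipped over, lying in the lane roughly crosswise. May be absent
- spec3_mid (a point): bonded test specimen: square mortar bar 46 x 46 mm, 100 mm long including a flush 12 mm aluminium plate on each end, both ends alike, about 0.45 kg. This point is the centre of the bar. Its own x runs along its length. Starts tipped over, lying in the lane roughly crosswise. May be absent
- spec4_mid (a point): bonded test specimen: square mortar bar 46 x 46 mm, 100 mm long including a flush 12 mm aluminium plate on each end, both ends alike, about 0.45 kg. This point is the centre of the bar. Its own x runs along its length. Starts tipped over, lying in the lane roughly crosswise. May be absent
- stand_mid (a point): bonded test specimen: square mortar bar 46 x 46 mm, 100 mm long including a flush 12 mm aluminium plate on each end, both ends alike, about 0.45 kg. This point is the centre of the bar. Its own z runs along its length. Starts standing upright in the lane as a neighbour
- jar: bystander: amber jar with a white cap, 68 mm across, 85 mm tall, between robot and lane; origin under its centre
- tape: bystander: paper-coloured tape roll lying flat, 90 mm across, 24 mm tall; origin under its centre
- spanner: bystander: steel spanner lying on the bench between robot and lane; origin under its middle
Mind the look-alikes: they are no part of the job. Leave any red look-alike of the part that bears spec1_mid alone. What is shaped like the part that bears spec2_mid but purple is not meant.

How it is judged (in metres and radians):
On the way, in this order (a step that is already met when the one before it is completed fails the run):
1. every specimen stands upright at rest on the lane floor (angle between the x axis of each of spec1_mid, spec2_mid, spec3_mid, spec4_mid and the z axis of lane_mid, either way round below 0.1 rad and z of spec1_mid in the frame of lane_mid between 0.044 and 0.056 m and x of spec1_mid in the frame of lane_mid between -0.05 and 0.05 m and y of spec1_mid in the frame of lane_mid between -0.255 and 0.26 m and linear speed of each of spec1, spec2, spec3, spec4, stand below 0.03 m/s and z of spec2_mid in the frame of lane_mid between 0.044 and 0.056 m and x of spec2_mid in the frame of lane_mid between -0.05 and 0.05 m and y of spec2_mid in the frame of lane_mid between -0.255 and 0.26 m and z of spec3_mid in the frame of lane_mid between 0.044 and 0.056 m and x of spec3_mid in the frame of lane_mid between -0.05 and 0.05 m and y of spec3_mid in the frame of lane_mid between -0.255 and 0.26 m and z of spec4_mid in the frame of lane_mid between 0.044 and 0.056 m and x of spec4_mid in the frame of lane_mid between -0.05 and 0.05 m and y of spec4_mid in the frame of lane_mid between -0.255 and 0.26 m and angle between the z axis of stand_mid and the z axis of lane_mid, either way round below 0.1 rad and z of stand_mid in the frame of lane_mid between 0.044 and 0.056 m and x of stand_mid in the frame of lane_mid between -0.05 and 0.05 m and y of stand_mid in the frame of lane_mid between -0.255 and 0.26 m), for 0.3 s.
2. the handle is fully down on the square shaft and the gate is shut (distance between handle_foot and shaft below 0.006 m and angle between the z axis of handle_foot and the z axis of shaft, either way round below 0.1 rad and value of joint gate above 1.4 rad), for 0.2 s.
At the end, for the whole second after the job is handed in: every specimen present stands upright (within 0.1 rad), at rest, on the lane floor inside the lane; the handle is on the square shaft, its bore mouth within 6 mm of the shoulder, upright within 0.1 rad; the gate is shut (joint above 1.4 rad) (all of step 1 and all of step 2 and linear speed of handle below 0.03 m/s); the robot touches nothing.
It fails at once if the gate is swung (beyond 0.9 rad) before the handle is on its shaft (value of joint gate above 0.9 rad and distance between handle_foot and shaft above 0.03 m).
It fails at once if the jar, tape roll or spanner is displaced by more than 40 mm (distance of any of jar, tape, spanner from where it was at the start of the episode above 0.04 m).
Of spec1, spec2, spec3, spec4 only 3 to 4 are there at a start; the rules pass over those that are not, and their reading is None.
At some moment in a run one of handle may be knocked a few centimetres aside while the robot is not near it.
Once in a run the grip may slacken for a moment while it holds something.
It also fails if it takes over 210 s, if anything falls off the work surface, if the arm or the gripper's body presses on something with over 40 N, if the wrist force passes 120 N, or if a joint passes its speed limit or range.

## Working session

There is one attempt and no reset: what is moved stays moved. The work goes in short steps, Python scripts to look and compute and a shell command to move; the robot and the scene stay as the last step left them, time stands still between calls to the robot, and variables do not carry over. Pictures are saved under pics/ and viewed, and the job is handed in when it is done.

```bash
ls; mkdir -p pics; python3 - <<'E'
from cell import ctrl, vision
import cv2
print(ctrl.sense())
for n in ("side","top"):
    p,d=vision.grab_frame(n); cv2.imwrite(f"pics/{n}0.png",p)
    m=vision.camera_model(n); print(n,m)
E
```

```text
pics
{'t': 0.0, 'qpos': array([-7.34605260e+01,  2.05964789e+01,  8.65972965e+01,  1.47752724e-03,
        7.29079223e+01, -6.59428169e+00]), 'joint_velocities': array([ 0.00142208,  0.00544933, -0.00712343, -0.06767929,  0.02193223,
       -0.0286475 ]), 'joint_efforts': array([ 4.41620869e-04, -5.15374446e+01, -2.70723599e+01,  6.75945450e-02,
        3.49149434e-02, -1.38982746e-04]), 'tool_pos': array([ 0.23554117, -0.55110392,  0.22183595]), 'ee_rot': array([-1.79899137e+02, -1.30809116e-02,  2.31333086e+01]), 'contact_force': array([-0.20310325,  0.50739545, -0.7555443 ]), 'torque': array([ 0.0005353 , -0.0158572 ,  0.02078788]), 'opening': 0.08776415839407592}
side {'intrinsics': array([[501.75992114,   0.        , 325.69557014],
       [  0.        , 501.75992114, 243.19685387],
       [  0.        ,   0.        ,   1.        ]]), 'camera_from_world': array([[-0.88014724, -0.47433275, -0.01868891,  0.48899565],
       [-0.25424581,  0.50428106, -0.8252634 ,  0.22462245],
       [ 0.40087393, -0.72160173, -0.5644387 ,  1.07008909],
       [ 0.        ,  0.        ,  0.        ,  1.        ]])}
top {'intrinsics': array([[557.59482352,   0.        , 319.64178281],
       [  0.        , 557.59482352, 243.12198705],
       [  0.        ,   0.        ,   1.        ]]), 'camera_from_world': array([[ 0.0248767 , -0.99959249, -0.01400033, -0.00856811],
       [-0.99548796, -0.0234869 , -0.09193525,  0.58092444],
       [ 0.09156896,  0.0162242 , -0.99566656,  1.40481135],
       [ 0.        ,  0.        ,  0.        ,  1.        ]])}
```

View pics/top0.png

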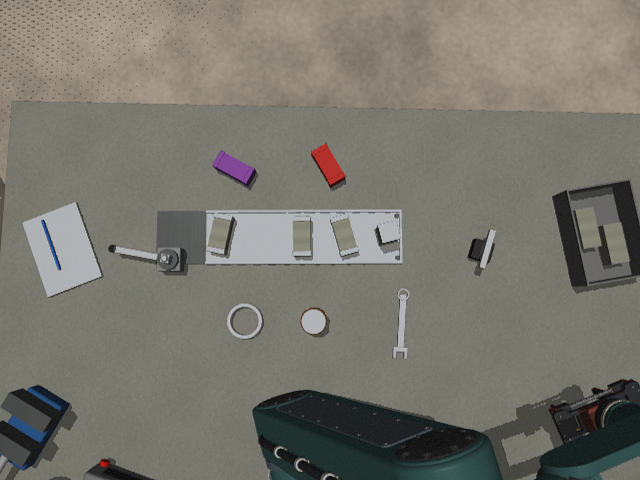

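View pics/side0.png

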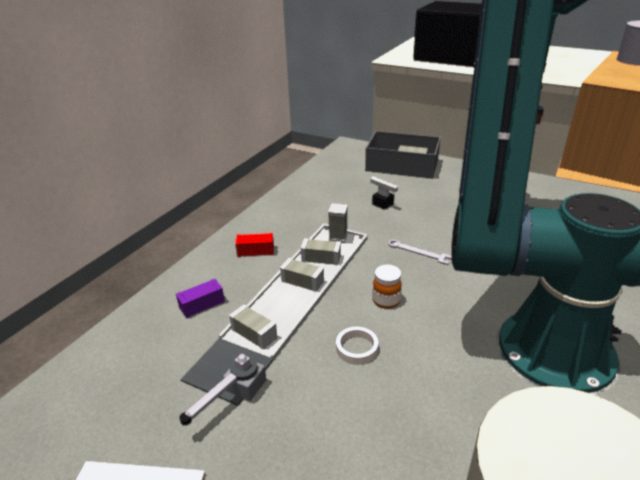

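Top view: three tipped specimens lie in the lane at about (221,236), (302,237) and (344,236), with one standing at (389,232). The red (328,165) and purple (234,168) bars outside the lane are look-alikes. The two mortar bars at (605,230) are in a box off the lane. The gate is at (168,260), pointing left, and the handle is at (482,249). Next I'll measure.

```bash
cat > h.py <<'E'
from cell import ctrl, vision, models
import numpy as np, cv2
from scipy.spatial.transform import Rotation as R
def cloud(n,d):
    m=vision.camera_model(n);K=m["intrinsics"];T=np.linalg.inv(m["camera_from_world"])
    v,u=np.mgrid[0:480,0:640]
    P=np.stack([(u-K[0,2])/K[0,0]*d,(v-K[1,2])/K[1,1]*d,d],-1)
    P=P@T[:3,:3].T+T[:3,3]; P[d==0]=np.nan
    return P
def pix(n,p):
    m=vision.camera_model(n);q=m["camera_from_world"][:3,:3]@np.array(p)+m["camera_from_world"][:3,3]
    q=m["intrinsics"]@q;return q[:2]/q[2]
def cur():
    s=ctrl.sense();return np.array(s["tool_pos"]),R.from_euler("xyz",s["ee_rot"],degrees=True),s
def rel(pos,rpy):
    "row to get from current pose to pos / rpy(deg) or Rotation"
    p,r,s=cur(); t=rpy if isinstance(rpy,R) else R.from_euler("xyz",rpy,degrees=True)
    sh=r.inv().apply(np.array(pos)-p); rv=(r.inv()*t).as_rotvec()
    print("shift",sh.round(4),"|",round(float(np.linalg.norm(sh)),3),"rv",rv.round(4),"deg",round(float(np.degrees(np.linalg.norm(rv))),1),"tool",p.round(4),s["ee_rot"].round(1),"F",s["contact_force"].round(1),"op",round(s["opening"],4),"t",round(s["t"],2))
def toppts(P,mask,tol=0.006):
    Q=P[mask];Q=Q[~np.isnan(Q[:,0])]
    return Q
def rect(Q):
    c,(w,h),a=cv2.minAreaRect((Q[:,:2]*1000).astype(np.float32))
    b=cv2.boxPoints((c,(w,h),a)); e=b[1]-b[0]; f=b[2]-b[1]
    L=e if np.linalg.norm(e)>np.linalg.norm(f) else f
    return np.array(c)/1000,sorted((w,h)),np.degrees(np.arctan2(L[1],L[0]))%180
E
python3 - <<'E'
from h import *
np.set_printoptions(suppress=True,precision=4)
p,d=vision.grab_frame("top");P=cloud("top",d)
for n in ["spec1_mid","stand_mid","handle_grip","gate","jar","tape","spanner"]:
    for o in models.silhouettes("top",n):
        Q=P[o["pixels"]];Q=Q[~np.isnan(Q[:,0])]
        if len(Q)<20: print(n,o["bbox"],o["confidence"],len(Q));continue
        zt=np.percentile(Q[:,2],95);T=Q[Q[:,2]>zt-0.008]
        c,wh,a=rect(T); print(n,round(o["confidence"],2),o["bbox"],"z",round(zt,4),"c",c,"wh",np.round(wh),"ang",round(a,1),len(T))
# lane: white
for uv in [(208,213),(400,213),(208,262),(400,262),(265,237),(265,225),(180,220)]:
    print(uv,P[uv[1],uv[0]])
E
```

```text
spec1_mid 0.64 [331.3, 211.4, 25.4, 48.1] z 0.0562 c [ 0.6012 -0.055 ] wh [45. 99.] ang 17.6 597
spec1_mid 0.61 [310.5, 148.1, 31.5, 39.8] z 0.0506 c [ 0.7819 -0.01  ] wh [44. 99.] ang 31.5 512
stand_mid 0.64 [376.2, 220.4, 22.9, 23.4] z 0.1103 c [ 0.6053 -0.1622] wh [45. 47.] ang 105.9 337
gate 0.69 [109.3, 244.9, 71.7, 22.5] z 0.0856 c [0.5292 0.3875] wh [20. 22.] ang 81.7 67
jar 0.7 [298.5, 309.0, 30.9, 28.4] z 0.0898 c [0.3839 0.016 ] wh [57. 57.] ang 136.5 422
tape 0.62 [224.7, 301.2, 36.8, 33.8] z 0.0288 c [0.3778 0.1932] wh [86. 87.] ang 91.3 307
spanner 0.59 [391.4, 294.1, 17.7, 64.5] z 0.0126 c [ 0.3739 -0.2051] wh [ 37. 160.] ang 0.7 399
(208, 213) [0.6557 0.3014 0.0036]
(400, 213) [ 0.6664 -0.2018  0.0085]
(208, 262) [0.5262 0.2936 0.0137]
(400, 262) [ 0.5382 -0.2026  0.0136]
(265, 237) [0.5954 0.1487 0.0079]
(265, 225) [0.6269 0.1498 0.0076]
(180, 220) [0.6352 0.3739 0.0052]
```

```bash
python3 - <<'E'
import cv2
p=cv2.imread("pics/top0.png");a=cv2.resize(p[190:290,90:410],None,fx=2.5,fy=2.5,interpolation=cv2.INTER_CUBIC)
s=cv2.imread("pics/side0.png");b=cv2.resize(s[160:430,170:440],(540,540))[:340]
cv2.imwrite("pics/c1.png",a);cv2.imwrite("pics/c2.png",cv2.resize(p[220:280,460:510],None,fx=8,fy=8,interpolation=cv2.INTER_CUBIC))
E
```

```text
(no output)
```

View pics/c1.png

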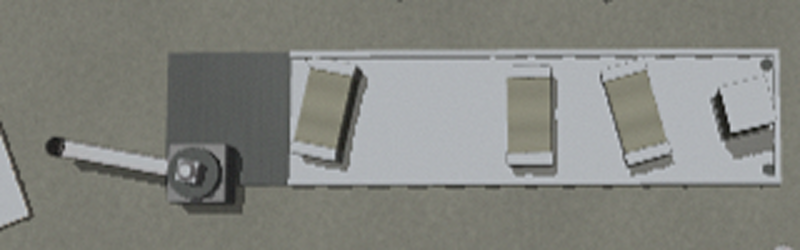

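View pics/c2.png

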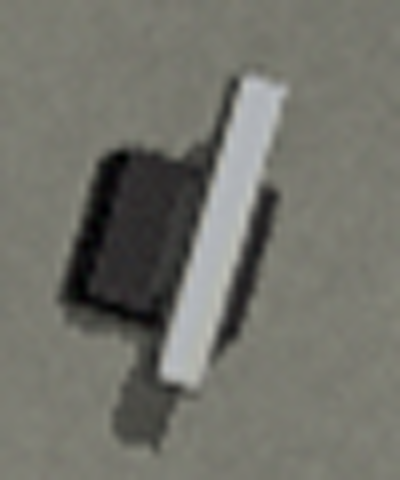

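The crops show plain mortar bars with white end plates in the lane, and those are the ones meant. The red and purple bars lie outside it. The handle stands upright, with its crossbar leaning about 15° off vertical in the image. Next I'll get the bar poses from depth.

```bash
cat > look.py <<'E'
from h import *
np.set_printoptions(suppress=True,precision=4)
def bars(verbose=True):
    out=[]
    p,d=vision.grab_frame("top");P=cloud("top",d)
    for lo,hi in((0.045,0.07),(0.098,0.12)):
        m=(P[...,2]>lo)&(P[...,2]<hi)&(P[...,0]>0.5)&(P[...,0]<0.7)&(P[...,1]>-0.25)&(P[...,1]<0.33)
        k,l,st,_=cv2.connectedComponentsWithStats(m.astype(np.uint8),connectivity=4)
        for i in range(1,k):
            if st[i,4]<120: continue
            Q=P[l==i];c,wh,a=rect(Q);out.append((c,wh,a))
            print("lying" if lo<.08 else "stand","c",c,"wh",np.round(wh),"ang",round(a,1),"z",np.median(Q[:,2]),st[i,4])
    return p,P
if __name__=="__main__":
    p,P=bars()
    m=(P[...,2]>0.06)&(P[...,1]<-0.3)&(P[...,1]>-0.5)&(P[...,0]>0.45)&(P[...,0]<0.7)
    Q=P[m];print("handle",rect(Q),Q[:,2].max(),len(Q))
    m=(P[...,2]>0.06)&(P[...,2]<0.075)&(P[...,1]<0.6)&(P[...,1]>0.34)&(P[...,0]>0.45)&(P[...,0]<0.6)
    Q=P[m];print("gate",rect(Q),len(Q))
    m=(P[...,2]>0.078)&(P[...,1]<0.6)&(P[...,1]>0.34)&(P[...,0]>0.45)&(P[...,0]<0.6)
    Q=P[m];print("shaft",rect(Q),Q.mean(0),len(Q))
E
python3 look.py
```

```text
lying c [0.5977 0.2614] wh [ 47. 100.] ang 169.7 z 0.05182335757406664 694
lying c [ 0.6018 -0.0555] wh [ 46. 100.] ang 17.3 z 0.051463185874071726 686
lying c [0.5959 0.0527] wh [44. 99.] ang 3.3 z 0.05155081751608481 663
stand c [ 0.6056 -0.1624] wh [46. 47.] ang 106.3 z 0.1063310039720955 363
handle (array([ 0.571 , -0.4072]), [17.982196807861328, 98.5229721069336], np.float32(164.68785)) 0.08830454836319146 311
gate (array([0.5394, 0.4495]), [49.914546966552734, 178.7469482421875], np.float32(79.97581)) 444
shaft (array([0.529, 0.387]), [19.829885482788086, 21.95774269104004], np.float32(80.221)) [0.5289 0.3861 0.0856] 70
```

```bash
cat >> h.py <<'E'
def tilt(yaw,p): return R.from_euler("z",yaw,degrees=True)*R.from_euler("y",p,degrees=True)*R.from_euler("x",180,degrees=True)
def G(x,y,z,yaw,p):
    "row bringing the grasp point to x,y,z"
    r=tilt(yaw,p); rel(np.array([x,y,z])+0.019*r.apply([0,0,1]),r)
E
python3 -c "
from h import *
G(.628,-.0475,.16,17.3,0)"
```

```text
shift [ 0.5588 -0.3095  0.0817] | 0.644 rv [-1.000e-04 -0.000e+00  1.019e-01] deg 5.8 tool [ 0.2358 -0.5517  0.2226] [-180.    -0.    23.1] F [ 0.5 -0.4  0.5] op 0.088 t 0.55
```

```bash
R='0.559 -0.31 0 0 0 0.102 100'; python3 -m creep '0.559 -0.31 0 0 0 0.102 100;0.559 -0.31 0 0 0 0.102 100;0.559 -0.31 0 0 0 0.102 100;0.559 -0.31 0 0 0 0.102 100;0.559 -0.31 0 0 0 0.102 100' 
python3 -c "
from h import *
G(.628,-.0475,.20,17.3,0);print(ctrl.sense()['qpos'])"
```

```text
t: 0.97
tool_pos: [0.3643, -0.3857, 0.2228]
ee_rot: [180.0, -0.0, 17.2]
contact_force: [0.9, 0.4, 0.9]
opening: 0.0876
shift [ 0.3521 -0.2449  0.0418] | 0.431 rv [ 0.0003 -0.0003 -0.0009] deg 0.1 tool [ 0.3643 -0.3857  0.2228] [180.   -0.   17.2] F [0.9 0.4 0.9] op 0.0876 t 0.97
[-5.41017682e+01  1.48360429e+01  9.50649226e+01  9.58502600e-03
  7.00808670e+01  1.86475807e+01]
```

```bash
python3 -m creep '0.352 -0.245 0 0 0 0 100;0.352 -0.245 0 0 0 0 100;0.352 -0.245 0 0 0 0 100;0.352 -0.245 0 0 0 0 100;0.352 -0.245 0 0 0 0 100' 
python3 -c "
from h import *
G(.628,-.0475,.18,17.3,55);print(ctrl.sense()['qpos'])"
```

```text
t: 1.38
tool_pos: [0.4925, -0.221, 0.223]
ee_rot: [180.0, -0.0, 17.2]
contact_force: [1.0, -1.1, 0.4]
opening: 0.0876
shift [ 0.1653 -0.1255  0.0539] | 0.214 rv [ 2.000e-04 -9.605e-01 -1.200e-03] deg 55.0 tool [ 0.4925 -0.221   0.223 ] [180.   -0.   17.2] F [ 1.  -1.1  0.4] op 0.0876 t 1.38
[-3.14979254e+01  1.55645335e+01  9.39898286e+01 -8.44008420e-04
  7.03916517e+01  4.12572897e+01]
```

```bash
python3 -m creep '0.165 -0.125 0.04 0 -0.96 0 100;0.165 -0.125 0.04 0 -0.96 0 100;0.165 -0.125 0.04 0 -0.96 0 100;0.165 -0.125 0.04 0 -0.96 0 100;0.165 -0.125 0.04 0 -0.96 0 100' 
python3 -c "
from h import *
G(.628,-.0475,.16,17.3,55);print(ctrl.sense()['qpos'])"
```

```text
t: 1.8
tool_pos: [0.6124, -0.0539, 0.1849]
ee_rot: [179.7, 35.9, 17.1]
contact_force: [1.4, -0.6, 1.0]
opening: 0.0878
shift [ 0.022  -0.0016  0.0283] | 0.036 rv [ 0.0024 -0.3327 -0.0027] deg 19.1 tool [ 0.6124 -0.0539  0.1849] [179.7  35.9  17.1] F [ 1.4 -0.6  1. ] op 0.0878 t 1.8
[ -3.8376364   44.36031494  59.05591369 -13.18807495 110.09789863
  68.13521382]
```

```bash
python3 -m creep '0.022 -0.002 0.028 0.002 -0.333 -0.003 100;0.022 -0.002 0.028 0.002 -0.333 -0.003 100;0.022 -0.002 0.028 0.002 -0.333 -0.003 100;0.022 -0.002 0.028 0.002 -0.333 -0.003 100' 
python3 -c "
from h import *
G(.628,-.0475,.034,17.3,55);print(ctrl.sense()['qpos'])
p,d=vision.grab_frame('side');cv2.imwrite('pics/s1.png',p)"
```

```text
t: 2.13
tool_pos: [0.612, -0.0502, 0.1422]
ee_rot: [-179.6, 55.7, 17.8]
contact_force: [-0.7, -0.4, -1.6]
opening: 0.0874
shift [0.0987 0.0027 0.0666] | 0.119 rv [0.0003 0.013  0.0048] deg 0.8 tool [ 0.612  -0.0502  0.1422] [-179.6   55.7   17.8] F [-0.7 -0.4 -1.6] op 0.0874 t 2.13
[ -1.58493671  58.99962221  46.56852678 -19.60056551 127.02977454
  66.72027927]
```

View pics/s1.png

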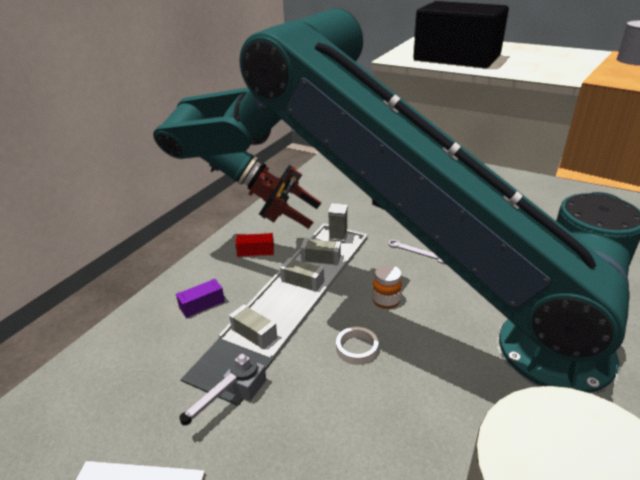

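```bash
python3 -m creep '0.05 0.001 0.033 0 0.013 0.005 100;0.098 0.003 0.066 0 0.013 0.005 100;0.098 0.003 0.066 0 0.013 0.005 100;0.098 0.003 0.066 0 0.013 0.005 100' 
python3 -c "
from h import *
G(.628,-.0475,.034,17.3,55);print(ctrl.sense()['qpos'])
"
```

```text
t: 2.52
tool_pos: [0.6118, -0.0536, 0.0212]
ee_rot: [-179.8, 54.8, 17.3]
contact_force: [-2.0, -0.4, -1.4]
opening: 0.0875
shift [-0.0006 -0.001  -0.0025] | 0.003 rv [-0.0026 -0.0036  0.0002] deg 0.3 tool [ 0.6118 -0.0536  0.0212] [-179.8   54.8   17.3] F [-2.  -0.4 -1.4] op 0.0875 t 2.52
[ -1.94132306  65.60083988  48.24569299 -17.62851056 118.24708822
  70.06832536]
```

Close the jaws, strong enough to hold the bar against its own torque.

```bash
python3 -m creep '0 0 0 0 0 0 0;0 0 0 0 0 0 0;0 0 0 0 0 0 0;0 0 0 0 0 0 0;0 0 0 0 0 0 0' 45;python3 -m creep '0 0 0 0 0 0 0;0 0 0 0 0 0 0;0 0 0 0 0 0 0' 45

```

```text
t: 2.93
tool_pos: [0.6131, -0.0537, 0.0236]
ee_rot: [-180.0, 54.6, 17.2]
contact_force: [0.2, -0.5, -0.5]
opening: 0.0576
t: 3.18
tool_pos: [0.6139, -0.0534, 0.0251]
ee_rot: [180.0, 54.5, 17.1]
contact_force: [4.0, 1.6, 7.0]
opening: 0.0457
```

```bash
python3 -m creep '-0.04 0 -0.03 0 0 0 0;-0.08 0 -0.057 0 0 0 0;-0.08 0 -0.057 0 0 0 0' 
python3 -c "
from h import *
G(.61,-.0475,.16,5,-35);G(.61,-.0475,.16,5,10)"
```

```text
t: 3.43
tool_pos: [0.6155, -0.0534, 0.1272]
ee_rot: [179.8, 54.2, 17.0]
contact_force: [1.8, -0.8, -3.9]
opening: 0.0456
shift [-0.0098 -0.0049 -0.0159] | 0.019 rv [0.042  1.5498 0.232 ] deg 89.8 tool [ 0.6155 -0.0534  0.1272] [179.8  54.2  17. ] F [ 1.8 -0.8 -3.9] op 0.0456 t 3.43
shift [-0.0154 -0.0079 -0.0028] | 0.018 rv [0.118  0.7678 0.1834] deg 45.7 tool [ 0.6155 -0.0534  0.1272] [179.8  54.2  17. ] F [ 1.8 -0.8 -3.9] op 0.0456 t 3.43
```

```bash
python3 -m creep '-0.015 -0.008 -0.013 0.118 0.768 0.183 0;-0.015 -0.008 -0.013 0.118 0.768 0.183 0;-0.015 -0.008 -0.013 0.118 0.768 0.183 0;-0.015 -0.008 -0.013 0.118 0.768 0.183 0;-0.015 -0.008 -0.013 0.118 0.768 0.183 0' 
python3 -c "
from h import *
G(.6,-.05,.16,5,-35);print(ctrl.sense()['qpos'])"
```

```text
t: 3.85
tool_pos: [0.6159, -0.0451, 0.1467]
ee_rot: [179.1, 19.4, 7.2]
contact_force: [-0.3, -0.5, -5.7]
opening: 0.0456
shift [-0.0044  0.0032  0.004 ] | 0.007 rv [0.0087 0.9489 0.0474] deg 54.4 tool [ 0.6159 -0.0451  0.1467] [179.1  19.4   7.2] F [-0.3 -0.5 -5.7] op 0.0456 t 3.85
[-7.13997466 36.7891266  72.56205825 -5.58468041 89.27225334 76.46230893]
```

```bash
python3 -m creep '-0.004 0.003 0.004 0.009 0.949 0.047 0;-0.004 0.003 0.004 0.009 0.949 0.047 0;-0.004 0.003 0.004 0.009 0.949 0.047 0;-0.004 0.003 0.004 0.009 0.949 0.047 0;-0.004 0.003 0.004 0.009 0.949 0.047 0' 
python3 -c "
from h import *
G(.6,-.05,.12,5,-35);print(ctrl.sense()['qpos'])"
```

```text
t: 4.27
tool_pos: [0.6102, -0.049, 0.1447]
ee_rot: [179.3, -16.2, 5.9]
contact_force: [1.3, 1.8, -6.7]
opening: 0.0461
shift [-0.0106 -0.0003  0.0389] | 0.04 rv [0.0042 0.3274 0.0168] deg 18.8 tool [ 0.6102 -0.049   0.1447] [179.3 -16.2   5.9] F [ 1.3  1.8 -6.7] op 0.0461 t 4.27
[-14.12195222  19.29184576 104.1218043    7.41622542  41.30823159
  65.10661447]
```

```bash
python3 -m creep '-0.01 0 0.02 0.004 0.327 0.017 0;-0.01 0 0.02 0.004 0.327 0.017 0;-0.01 0 0.02 0.004 0.327 0.017 0;-0.01 0 0.02 0.004 0.327 0.017 0' 
python3 -c "
from h import *
G(.598,-.05,.092,5,-35);print(ctrl.sense()['qpos'])
p,d=vision.grab_frame('side');cv2.imwrite('pics/s2.png',cv2.resize(p[120:360,200:520],(800,600)))"
```

```text
t: 4.6
tool_pos: [0.608, -0.0362, 0.1225]
ee_rot: [-178.2, -31.3, 5.6]
contact_force: [1.1, 1.1, -5.2]
opening: 0.046
shift [-0.0243  0.0141  0.0387] | 0.048 rv [-0.0371  0.0645  0.0078] deg 4.3 tool [ 0.608  -0.0362  0.1225] [-178.2  -31.3    5.6] F [ 1.1  1.1 -5.2] op 0.046 t 4.6
[-18.78665002  19.23876084 118.2236032   45.56244771  19.89964924
  24.87474795]
```

View pics/s2.png

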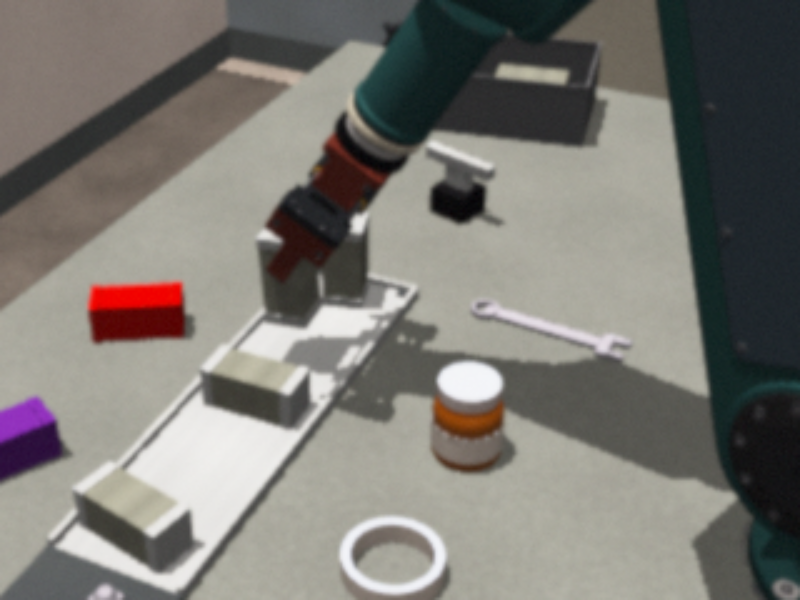

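```bash
python3 -c "
from h import *
G(.598,-.045,.092,-4,-32);G(.598,-.045,.092,-4,-34)"
```

```text
shift [-0.0248  0.0115  0.0387] | 0.047 rv [-0.121   0.0121  0.143 ] deg 10.8 tool [ 0.6078 -0.0354  0.1221] [-178.1  -31.4    5.6] F [-1.8 -0.3 -6.3] op 0.0456 t 4.65
shift [-0.0241  0.0116  0.0387] | 0.047 rv [-0.1234  0.0469  0.1409] deg 11.1 tool [ 0.6078 -0.0354  0.1221] [-178.1  -31.4    5.6] F [-1.8 -0.3 -6.3] op 0.0456 t 4.65
```

```bash
python3 -m creep '-0.01 0.006 0.012 -0.06 0.01 0.07 0;-0.024 0.012 0.03 -0.122 0.03 0.14 0;-0.024 0.012 0.034 -0.122 0.03 0.14 0;-0.024 0.012 0.034 -0.122 0.03 0.14 0' 
python3 -c "
from h import *
G(.598,-.045,.086,-4,-34);print(ctrl.sense()['qpos'])"
```

```text
t: 4.98
tool_pos: [0.6097, -0.0566, 0.0953]
ee_rot: [-178.2, -31.6, -3.7]
contact_force: [-0.5, 0.7, -5.2]
opening: 0.0461
shift [-0.0146 -0.0101  0.0207] | 0.027 rv [-0.0336  0.0421  0.0037] deg 3.1 tool [ 0.6097 -0.0566  0.0953] [-178.2  -31.6   -3.7] F [-0.5  0.7 -5.2] op 0.0461 t 4.98
[-17.29195271  22.29595264 120.09136336  51.36691145  11.28784283
  27.49907728]
```

```bash
python3 -c "
from h import *
G(.612,-.05,.1,-5,-27)"
```

```text
shift [ 0.0026 -0.006   0.0161] | 0.017 rv [-0.0418 -0.0798  0.0209] deg 5.3 tool [ 0.6097 -0.0566  0.0953] [-178.2  -31.6   -3.7] F [-0.5  0.7 -5.2] op 0.0461 t 4.98
```

```bash
python3 -m creep '0.003 -0.006 0.016 -0.042 -0.08 0.021 0;0.003 -0.006 0.016 -0.042 -0.08 0.021 0;0.003 -0.006 0.016 -0.042 -0.08 0.021 0' 
python3 -c "
from h import *
G(.612,-.05,.087,-5,-28);print(ctrl.sense()['qpos'])"
```

```text
t: 5.23
tool_pos: [0.6186, -0.0491, 0.0857]
ee_rot: [-179.2, -27.8, -4.6]
contact_force: [1.1, 1.1, -4.9]
opening: 0.0455
shift [-0.0051  0.0017  0.0148] | 0.016 rv [-0.0178  0.004   0.0063] deg 1.1 tool [ 0.6186 -0.0491  0.0857] [-179.2  -27.8   -4.6] F [ 1.1  1.1 -4.9] op 0.0455 t 5.23
[-14.17306785  23.50717521 116.34750334  22.54681626  13.84769065
  59.53883285]
```

```bash
python3 -c "
from h import *
G(.612,-.05,.086,-11,-29)"; python3 -m creep '-0.003 0.002 0.008 -0.04 0.01 0.1 0;-0.005 0.003 0.012 -0.04 0.01 0.1 0;-0.005 0.003 0.012 -0.04 0.01 0.1 0'; python3 -c "
from h import *
G(.612,-.05,.086,-11,-29);print(ctrl.sense()['qpos'])
p,d=vision.grab_frame('side');cv2.imwrite('pics/s3.png',cv2.resize(p[160:310,240:440],(800,600)))"
```

```text
shift [-0.0053  0.0027  0.0156] | 0.017 rv [-0.0676  0.0221  0.0983] deg 7.0 tool [ 0.6186 -0.0491  0.0857] [-179.2  -27.8   -4.6] F [ 1.1  1.1 -4.9] op 0.0455 t 5.23
t: 5.48
tool_pos: [0.622, -0.0522, 0.0762]
ee_rot: [-178.4, -27.9, -11.0]
contact_force: [-0.4, -0.1, -6.2]
opening: 0.0459
shift [-0.0041 -0.0001  0.0056] | 0.007 rv [-0.0277  0.0201  0.    ] deg 2.0 tool [ 0.622  -0.0522  0.0762] [-178.4  -27.9  -11. ] F [-0.4 -0.1 -6.2] op 0.0459 t 5.48
[-12.55742722  24.78231813 116.36860921  11.90255689  11.28228869
  76.92441375]
```

View pics/s3.png

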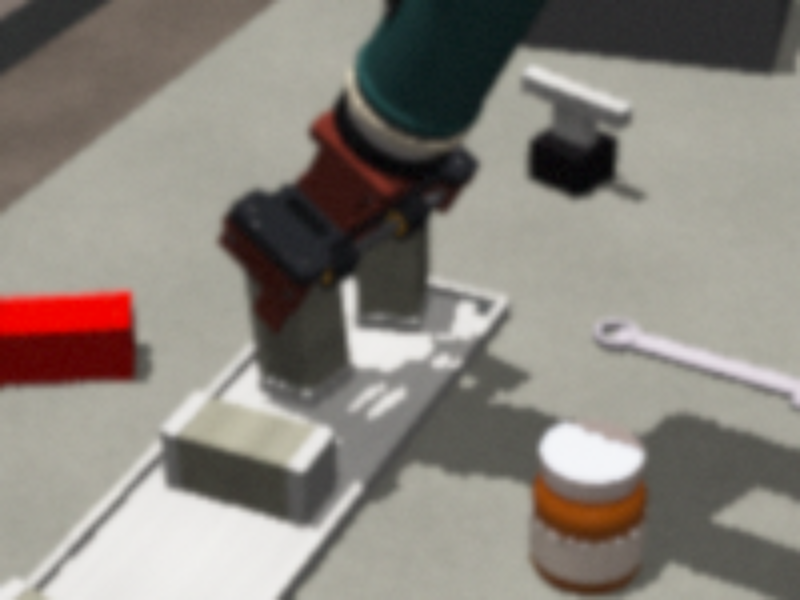

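```bash
python3 -m creep '-0.0025 0 0.005 0 0 0 0;-0.0025 0 0.005 0 0 0 0;-0.0025 0 0.005 0 0 0 0';python3 -m creep '-0.0015 0 0.0025 0 0 0 0;-0.0015 0 0.0025 0 0 0 0;-0.0015 0 0.0025 0 0 0 0'
```

```text
t: 5.78
tool_pos: [0.6228, -0.0525, 0.0728]
ee_rot: [-178.4, -27.6, -10.8]
contact_force: [-0.1, -0.1, -5.5]
opening: 0.0455
t: 6.03
tool_pos: [0.623, -0.0527, 0.0709]
ee_rot: [-178.4, -27.5, -10.8]
contact_force: [0.6, 0.4, -5.5]
opening: 0.0458
```

```bash
python3 -m creep '-0.002 0 0.004 0 0 0 0;-0.002 0 0.004 0 0 0 0;-0.002 0 0.004 0 0 0 0';python3 -m creep '-0.002 0 0.004 0 0 0 0;-0.002 0 0.004 0 0 0 0;-0.002 0 0.004 0 0 0 0' 20
```

```text
t: 6.28
tool_pos: [0.6259, -0.0533, 0.07]
ee_rot: [-178.4, -27.6, -10.8]
contact_force: [-1.1, 2.3, 5.2]
opening: 0.0455
t: 6.53
tool_pos: [0.629, -0.0538, 0.0698]
ee_rot: [-178.4, -27.7, -10.8]
contact_force: [-2.8, 1.6, 10.9]
opening: 0.0461
```

```bash
python3 -m creep '0 0 0 0 0 0 62;0 0 0 0 0 0 62;0 0 0 0 0 0 62;0 0 0 0 0 0 100;0 0 0 0 0 0 100'
python3 -c "
from h import *
G(.61,-.05,.19,-11,-20)
p,d=vision.grab_frame('side');cv2.imwrite('pics/s4.png',cv2.resize(p[160:310,240:440],(800,600)))"
```

```text
t: 6.95
tool_pos: [0.6293, -0.054, 0.07]
ee_rot: [-178.4, -27.7, -10.8]
contact_force: [-0.5, -0.0, 0.1]
opening: 0.0644
shift [ 0.0358 -0.003  -0.0965] | 0.103 rv [-0.0297 -0.1343  0.0055] deg 7.9 tool [ 0.6293 -0.054   0.07  ] [-178.4  -27.7  -10.8] F [-0.5 -0.   0.1] op 0.0644 t 6.95
```

View pics/s4.png

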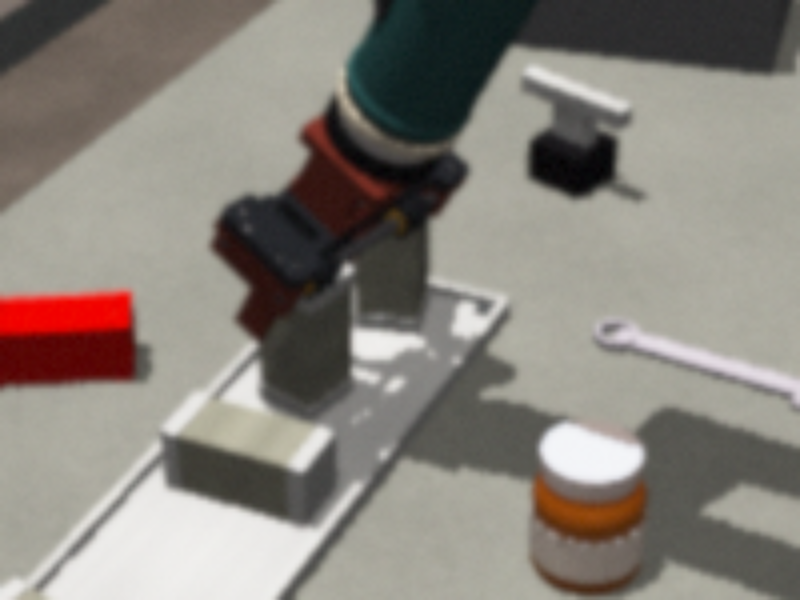

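Specimen C stands at about (300,340) in the crop. I'll finish opening and back out along the tool axis.

```bash
python3 -m creep '0 0 0 0 0 0 100;0 0 0 0 0 0 100;0 0 -0.03 0 0 0 100;0.02 0 -0.07 0 0 0 100;0.036 0 -0.1 0 0 0 100'; python3 -m creep '0 0 -0.1 0 0 0 100;0 0 -0.1 0 0 0 100;0 0 -0.1 0 0 0 100'
python3 look.py; python3 -c "
from h import *
G(.623,.0545,.2,3,65);print(ctrl.sense()['qpos'])"
```

```text
t: 7.42
tool_pos: [0.6121, -0.0538, 0.1747]
ee_rot: [-178.4, -27.4, -10.8]
contact_force: [1.7, -0.3, 0.5]
opening: 0.0875
t: 7.67
tool_pos: [0.5664, -0.0479, 0.2684]
ee_rot: [-178.4, -27.7, -10.8]
contact_force: [0.3, -0.5, 0.2]
opening: 0.0881
lying c [0.5975 0.261 ] wh [ 48. 100.] ang 169.3 z 0.05164882872899823 701
lying c [0.5951 0.0532] wh [44. 99.] ang 2.5 z 0.05170885496086153 395
stand c [ 0.6131 -0.0494] wh [46. 46.] ang 170.1 z 0.10639996644144412 361
stand c [ 0.6053 -0.1625] wh [46. 46.] ang 106.1 z 0.10630055559144269 365
handle (array([ 0.5712, -0.4073]), [17.01045799255371, 99.4713363647461], np.float32(163.70692)) 0.0877881327177632 309
gate (array([0.5463, 0.4468]), [50.58852005004883, 175.04513549804688], np.float32(73.78542)) 445
shaft (array([0.529 , 0.3872]), [20.02655029296875, 20.559532165527344], np.float32(78.84288)) [0.5291 0.3863 0.0857] 65
shift [-0.0192 -0.1049  0.0809] | 0.134 rv [-0.1062 -1.6164 -0.2326] deg 93.8 tool [ 0.5667 -0.048   0.2699] [-178.4  -27.9  -10.8] F [-1.5  0.3  1.6] op 0.0879 t 7.72
[-13.81646114   2.53322879 110.06285451   4.67461601  39.71300534
  83.69199143]
```

```bash
python3 -m creep '-0.02 -0.105 0.04 -0.1 -1.53 -0.23 100;-0.02 -0.105 0.04 -0.1 -1.53 -0.23 100;-0.02 -0.105 0.04 -0.1 -1.53 -0.23 100;-0.02 -0.105 0.04 -0.1 -1.53 -0.23 100;-0.02 -0.105 0.04 -0.1 -1.53 -0.23 100'
python3 -c "
from h import *
G(.623,.0542,.19,3,60);print(ctrl.sense()['qpos'])"
```

```text
t: 8.13
tool_pos: [0.5863, 0.0583, 0.2273]
ee_rot: [178.2, 8.3, -5.3]
contact_force: [0.0, -1.0, -0.1]
opening: 0.0877
shift [0.0272 0.0018 0.0434] | 0.051 rv [-0.0553 -0.8989 -0.1379] deg 52.2 tool [0.5863 0.0583 0.2273] [178.2   8.3  -5.3] F [ 0.  -1.  -0.1] op 0.0877 t 8.13
[-0.34531279 24.25622403 80.52820891 -1.06145318 83.61781657 95.0149689 ]
```

```bash
python3 -m creep '0.027 0.002 0.043 -0.055 -0.9 -0.138 100;0.027 0.002 0.043 -0.055 -0.9 -0.138 100;0.027 0.002 0.043 -0.055 -0.9 -0.138 100;0.027 0.002 0.043 -0.055 -0.9 -0.138 100;0.027 0.002 0.043 -0.055 -0.9 -0.138 100'
python3 -c "
from h import *
G(.623,.0542,.15,3,60);print(ctrl.sense()['qpos'])"
```

```text
t: 8.55
tool_pos: [0.6072, 0.0529, 0.1798]
ee_rot: [178.1, 43.8, -0.7]
contact_force: [0.8, -0.6, -0.6]
opening: 0.0878
shift [ 0.0267 -0.0013  0.0288] | 0.039 rv [-0.0185 -0.2826 -0.0443] deg 16.4 tool [0.6072 0.0529 0.1798] [178.1  43.8  -0.7] F [ 0.8 -0.6 -0.6] op 0.0878 t 8.55
[ -0.44312599  50.33672901  51.89277513  -1.98507397 121.52110409
  89.12865668]
```

```bash
python3 -m creep '0.027 -0.001 0.029 -0.018 -0.283 -0.044 100;0.027 -0.001 0.029 -0.018 -0.283 -0.044 100;0.027 -0.001 0.029 -0.018 -0.283 -0.044 100;0.027 -0.001 0.029 -0.018 -0.283 -0.044 100'
python3 -c "
from h import *
G(.623,.0542,.034,3,60);print(ctrl.sense()['qpos'])"
```

```text
t: 8.88
tool_pos: [0.605, 0.0531, 0.1329]
ee_rot: [-179.9, 60.7, 3.1]
contact_force: [-0.1, -0.7, -0.0]
opening: 0.0881
shift [ 0.0953 -0.0001  0.0517] | 0.108 rv [-0.0006  0.0123  0.0007] deg 0.7 tool [0.605  0.0531 0.1329] [-179.9   60.7    3.1] F [-0.1 -0.7 -0. ] op 0.0881 t 8.88
[ 8.30082424e-02  6.35049019e+01  4.13570094e+01 -3.59445304e+00
  1.35753245e+02  8.59548533e+01]
```

```bash
python3 -m creep '0.048 0 0.026 0 0.012 0 100;0.094 0 0.051 0 0.012 0 100;0.094 0 0.051 0 0.012 0 100;0.094 0 0.051 0 0.012 0 100'
python3 -c "
from h import *
G(.623,.0542,.034,3,60)"
python3 -m creep '0 0 0 0 0 0 0;0 0 0 0 0 0 0;0 0 0 0 0 0 0;0 0 0 0 0 0 0;0 0 0 0 0 0 0' 45;python3 -m creep '0 0 0 0 0 0 0;0 0 0 0 0 0 0;0 0 0 0 0 0 0' 45
```

```text
t: 9.22
tool_pos: [0.6036, 0.0533, 0.0202]
ee_rot: [-179.8, 60.3, 3.1]
contact_force: [-0.2, -0.5, -0.5]
opening: 0.088
shift [-0.0023  0.0001 -0.0047] | 0.005 rv [-0.001   0.0057  0.0011] deg 0.3 tool [0.6036 0.0533 0.0202] [-179.8   60.3    3.1] F [-0.2 -0.5 -0.5] op 0.088 t 9.22
t: 9.63
tool_pos: [0.6048, 0.0533, 0.0222]
ee_rot: [-179.9, 60.1, 3.1]
contact_force: [-0.3, -0.0, -0.6]
opening: 0.058
t: 9.88
tool_pos: [0.6056, 0.0532, 0.0236]
ee_rot: [-179.9, 60.0, 3.1]
contact_force: [3.8, 0.2, 6.2]
opening: 0.0457
```

```bash
python3 -m creep '-0.04 0 -0.023 0 0 0 0;-0.087 0 -0.05 0 0 0 0;-0.107 0 -0.06 0 0 0 0;-0.107 0 -0.06 0 0 0 0' 
python3 -c "
from h import *
G(.612,.055,.16,-1,25);print(ctrl.sense()['qpos'])"
```

```text
t: 10.22
tool_pos: [0.6068, 0.0531, 0.154]
ee_rot: [-180.0, 59.4, 3.0]
contact_force: [1.5, -0.6, -2.5]
opening: 0.046
shift [ 0.0083 -0.0022  0.0081] | 0.012 rv [0.0471 0.6    0.0522] deg 34.6 tool [0.6068 0.0531 0.154 ] [-180.    59.4    3. ] F [ 1.5 -0.6 -2.5] op 0.046 t 10.22
[ 7.38829946e-02  6.16965761e+01  4.14743295e+01 -3.59301331e+00
  1.36134408e+02  8.59240303e+01]
```

```bash
python3 -m creep '0.008 -0.002 0.008 0.047 0.6 0.052 0;0.008 -0.002 0.008 0.047 0.6 0.052 0;0.008 -0.002 0.008 0.047 0.6 0.052 0;0.008 -0.002 0.008 0.047 0.6 0.052 0;0.008 -0.002 0.008 0.047 0.6 0.052 0' 
python3 -c "
from h import *
G(.612,.055,.15,-1,-10);print(ctrl.sense()['qpos'])"
```

```text
t: 10.63
tool_pos: [0.6048, 0.0549, 0.1431]
ee_rot: [-180.0, 24.5, -1.0]
contact_force: [1.3, -0.7, -3.3]
opening: 0.046
shift [ 0.0144 -0.0002  0.0063] | 0.016 rv [-4.00e-04  6.03e-01 -7.00e-04] deg 34.5 tool [0.6048 0.0549 0.1431] [-180.    24.5   -1. ] F [ 1.3 -0.7 -3.3] op 0.046 t 10.63
[-1.27263804e+00  3.95199882e+01  6.95895907e+01 -8.23935341e-02
  9.54368471e+01  8.97733079e+01]
```

```bash
python3 -m creep '0.014 0 0.006 0 0.6 0 0;0.014 0 0.006 0 0.6 0 0;0.014 0 0.006 0 0.6 0 0;0.014 0 0.006 0 0.6 0 0;0.014 0 0.006 0 0.6 0 0' 
python3 -c "
from h import *
G(.612,.055,.115,-1,-28);print(ctrl.sense()['qpos'])"
```

```text
t: 11.05
tool_pos: [0.6139, 0.0548, 0.1323]
ee_rot: [-180.0, -10.1, -1.0]
contact_force: [0.7, -1.2, -4.3]
opening: 0.0456
shift [ 0.0009 -0.0001  0.0348] | 0.035 rv [-1.000e-04  3.115e-01 -8.000e-04] deg 17.9 tool [0.6139 0.0548 0.1323] [-180.   -10.1   -1. ] F [ 0.7 -1.2 -4.3] op 0.0456 t 11.05
[-1.36329922 22.60507379 99.03298384  0.10413523 48.21248497 89.61898413]
```

```bash
python3 -m creep '0 0 0.017 0 0.31 0 0;0 0 0.034 0 0.31 0 0;0 0 0.034 0 0.31 0 0;0 0 0.034 0 0.31 0 0' 
python3 -c "
from h import *
G(.612,.055,.09,-1,-29);print(ctrl.sense()['qpos'])"
```

```text
t: 11.38
tool_pos: [0.6128, 0.055, 0.0949]
ee_rot: [-180.0, -27.6, -1.0]
contact_force: [-2.2, 0.5, -4.0]
opening: 0.0459
shift [-0.0026  0.0001  0.023 ] | 0.023 rv [-0.0001  0.0249 -0.0007] deg 1.4 tool [0.6128 0.055  0.0949] [-180.   -27.6   -1. ] F [-2.2  0.5 -4. ] op 0.0459 t 11.38
[ -1.42422477  22.260399   116.23933247   0.84411304  13.92944761
  88.8451293 ]
```

```bash
python3 -m creep '-0.001 0 0.01 0 0 0 0;-0.003 0 0.021 0 0 0 0;-0.003 0 0.021 0 0 0 0' 
python3 -c "
from h import *
G(.612,.055,.085,-1,-29);print(ctrl.sense()['qpos'])"
```

```text
t: 11.63
tool_pos: [0.6183, 0.0549, 0.0722]
ee_rot: [-180.0, -27.3, -1.1]
contact_force: [-0.4, 0.1, -3.5]
opening: 0.0459
shift [0.0008 0.     0.0047] | 0.005 rv [-0.0001  0.0298 -0.0009] deg 1.7 tool [0.6183 0.0549 0.0722] [-180.   -27.3   -1.1] F [-0.4  0.1 -3.5] op 0.0459 t 11.63
[ -1.4219599   25.08410448 116.31555851   1.0268326   11.30740685
  88.66731632]
```

```bash
python3 -m creep '-0.003 0 0.006 0 0 0 0;-0.003 0 0.006 0 0 0 0;-0.003 0 0.006 0 0 0 0';python3 -m creep '-0.002 0 0.004 0 0 0 0;-0.002 0 0.004 0 0 0 0;-0.002 0 0.004 0 0 0 0' 20
```

```text
t: 11.88
tool_pos: [0.6202, 0.055, 0.0678]
ee_rot: [-180.0, -27.0, -1.1]
contact_force: [-0.4, -0.6, -2.7]
opening: 0.0458
t: 12.13
tool_pos: [0.6228, 0.055, 0.0663]
ee_rot: [-180.0, -27.1, -1.0]
contact_force: [1.2, -0.5, -0.1]
opening: 0.0459
```

```bash
python3 -m creep '0 0 0.003 0 0 0 0;-0.001 0 0.003 0 0 0 0;-0.001 0 0.003 0 0 0 0'; python3 -m creep '0 0 0 0 0 0 65;0 0 0 0 0 0 65;0 0 0 0 0 0 65;0 0 0 0 0 0 100;0 0 0 0 0 0 100';python3 -m creep '0 0 0 0 0 0 100;0 0 0 0 0 0 100;0 0 -0.03 0 0 0 100;0.02 0 -0.07 0 0 0 100;0.036 0 -0.1 0 0 0 100'; python3 -m creep '0 0 -0.1 0 0 0 100;0 0 -0.1 0 0 0 100;0 0 -0.1 0 0 0 100'
python3 look.py; python3 -c "
from h import *
G(.624,.256,.2,-10.5,0);print(ctrl.sense()['qpos'])"
```

```text
t: 12.38
tool_pos: [0.6261, 0.055, 0.0662]
ee_rot: [-180.0, -27.2, -1.1]
contact_force: [0.5, -0.3, 6.2]
opening: 0.0457
t: 12.8
tool_pos: [0.6257, 0.055, 0.0659]
ee_rot: [-180.0, -27.1, -1.1]
contact_force: [-0.1, 0.2, 0.5]
opening: 0.0669
t: 13.22
tool_pos: [0.6099, 0.0553, 0.1708]
ee_rot: [-180.0, -26.8, -1.1]
contact_force: [1.0, 0.3, 0.2]
opening: 0.0878
t: 13.47
tool_pos: [0.5647, 0.0563, 0.2651]
ee_rot: [-180.0, -27.2, -1.0]
contact_force: [0.4, -0.0, 0.0]
opening: 0.0876
lying c [0.5979 0.2613] wh [ 47. 100.] ang 169.8 z 0.051476085391208626 686
stand c [0.6132 0.0555] wh [44. 47.] ang 1.4 z 0.10619973991532738 357
stand c [ 0.6131 -0.0494] wh [46. 46.] ang 169.7 z 0.10634017832294429 360
stand c [ 0.6054 -0.1622] wh [46. 47.] ang 105.4 z 0.10648018090514855 365
handle (array([ 0.5712, -0.407 ]), [18.07134246826172, 99.19313049316406], np.float32(164.11972)) 0.08949347612003322 308
gate (array([0.5458, 0.446 ]), [50.41986083984375, 175.65028381347656], np.float32(74.108)) 445
shaft (array([0.5295, 0.3874]), [19.877500534057617, 21.454957962036133], np.float32(84.8185)) [0.529  0.386  0.0858] 68
shift [ 0.0099 -0.2007  0.1015] | 0.225 rv [-0.0396 -0.4757  0.1622] deg 28.9 tool [0.5651 0.0564 0.2666] [-180.   -27.3   -1. ] F [-0.   0.2  0.9] op 0.0879 t 13.52
[ -1.39326389   3.02052063 109.75810225   0.27493732  39.90557748
  89.46309633]
```

```bash
python3 -m creep '0.01 -0.2 0.06 -0.04 -0.476 0.162 100;0.01 -0.2 0.06 -0.04 -0.476 0.162 100;0.01 -0.2 0.06 -0.04 -0.476 0.162 100;0.01 -0.2 0.06 -0.04 -0.476 0.162 100;0.01 -0.2 0.06 -0.04 -0.476 0.162 100'
python3 -c "
from h import *
G(.6245,.2565,.19,-10.3,55);print(ctrl.sense()['qpos'])"
```

```text
t: 13.93
tool_pos: [0.6086, 0.2573, 0.216]
ee_rot: [179.9, 0.3, -10.7]
contact_force: [1.5, 0.2, 0.0]
opening: 0.0877
shift [ 0.0004 -0.0021  0.0368] | 0.037 rv [-0.0018 -0.9549 -0.0073] deg 54.7 tool [0.6086 0.2573 0.216 ] [179.9   0.3 -10.7] F [1.5 0.2 0. ] op 0.0877 t 13.93
[1.69065822e+01 2.60209937e+01 7.86506976e+01 4.74878770e-02
 7.56321139e+01 1.17595406e+02]
```

```bash
python3 -m creep '0 -0.002 0.02 0 -0.955 -0.007 100;0 -0.002 0.02 0 -0.955 -0.007 100;0 -0.002 0.02 0 -0.955 -0.007 100;0 -0.002 0.02 0 -0.955 -0.007 100;0 -0.002 0.02 0 -0.955 -0.007 100'
python3 -m creep '0 0 0 0 -0.33 0 100;0 0 0 0 -0.33 0 100;0 0 0 0 -0.33 0 100;0 0 0 0 -0.33 0 100'
python3 -c "
from h import *
G(.6245,.2565,.11,-10.3,55);print(ctrl.sense()['qpos'])"
```

```text
t: 14.35
tool_pos: [0.6096, 0.2593, 0.1955]
ee_rot: [-179.9, 36.1, -10.3]
contact_force: [-0.1, 1.2, -1.4]
opening: 0.088
t: 14.68
tool_pos: [0.6091, 0.2579, 0.1873]
ee_rot: [179.7, 55.8, -10.8]
contact_force: [-0.5, -0.6, -2.8]
opening: 0.0881
shift [ 0.0729 -0.0016  0.0497] | 0.088 rv [-0.0015  0.0136 -0.0047] deg 0.8 tool [0.6091 0.2579 0.1873] [179.7  55.8 -10.8] F [-0.5 -0.6 -2.8] op 0.0881 t 14.68
[  8.13318885  59.45169806  39.08797576  21.3488982  133.77323346
 116.02208962]
```

```bash
python3 -m creep '0.036 -0.001 0.025 0 0.014 0 100;0.072 -0.002 0.05 0 0.014 0 100;0.072 -0.002 0.05 0 0.014 0 100'
python3 -c "
from h import *
G(.6245,.2565,.036,-10.3,55);print(ctrl.sense()['qpos'])"
```

```text
t: 14.93
tool_pos: [0.6064, 0.2596, 0.0939]
ee_rot: [179.4, 55.1, -11.0]
contact_force: [-1.3, 0.9, -1.6]
opening: 0.0882
shift [ 0.058  -0.0006  0.037 ] | 0.069 rv [ 0.0002  0.0024 -0.0073] deg 0.4 tool [0.6064 0.2596 0.0939] [179.4  55.1 -11. ] F [-1.3  0.9 -1.6] op 0.0882 t 14.93
[  8.34272613  63.63192051  42.17400254  18.98846748 126.32761556
 112.85417139]
```

```bash
python3 -m creep '0.03 0 0.018 0 0 -0.007 100;0.056 -0.001 0.036 0 0 -0.007 100;0.056 -0.001 0.036 0 0 -0.007 100;0.056 -0.001 0.036 0 0 -0.007 100'
python3 -c "
from h import *
G(.6245,.2565,.034,-10.3,55)"
python3 -m creep '0 0 0 0 0 0 0;0 0 0 0 0 0 0;0 0 0 0 0 0 0;0 0 0 0 0 0 0;0 0 0 0 0 0 0' 45;python3 -m creep '0 0 0 0 0 0 0;0 0 0 0 0 0 0;0 0 0 0 0 0 0' 45
```

```text
t: 15.27
tool_pos: [0.6078, 0.2599, 0.0275]
ee_rot: [179.9, 55.3, -10.4]
contact_force: [-0.6, 0.4, 0.3]
opening: 0.0877
shift [0.0044 0.0004 0.0013] | 0.005 rv [ 0.0012  0.0047 -0.0007] deg 0.3 tool [0.6078 0.2599 0.0275] [179.9  55.3 -10.4] F [-0.6  0.4  0.3] op 0.0877 t 15.27
t: 15.68
tool_pos: [0.6085, 0.26, 0.0288]
ee_rot: [179.9, 55.1, -10.3]
contact_force: [0.0, 1.3, -0.5]
opening: 0.0576
t: 15.93
tool_pos: [0.6088, 0.2599, 0.0295]
ee_rot: [180.0, 55.1, -10.3]
contact_force: [0.9, -0.4, 3.3]
opening: 0.0459
```

```bash
python3 -m creep '-0.04 0 -0.028 0 0 0 0;-0.082 0 -0.057 0 0 0 0;-0.107 0 -0.075 0 0 0 0;-0.107 0 -0.075 0 0 0 0' 
python3 -c "
from h import *
G(.612,.25,.17,0,20);print(ctrl.sense()['qpos'])"
```

```text
t: 16.27
tool_pos: [0.6116, 0.2603, 0.1667]
ee_rot: [-179.7, 54.6, -10.0]
contact_force: [1.0, 1.1, -4.0]
opening: 0.0455
shift [0.0094 0.0113 0.0118] | 0.019 rv [-0.1128  0.6019 -0.1421] deg 36.0 tool [0.6116 0.2603 0.1667] [-179.7   54.6  -10. ] F [ 1.   1.1 -4. ] op 0.0455 t 16.27
[  8.35023949  59.98905842  39.82953956  20.43564688 131.43962385
 114.71827531]
```

```bash
python3 -m creep '0.009 0.011 0.012 -0.113 0.602 -0.142 0;0.009 0.011 0.012 -0.113 0.602 -0.142 0;0.009 0.011 0.012 -0.113 0.602 -0.142 0;0.009 0.011 0.012 -0.113 0.602 -0.142 0;0.009 0.011 0.012 -0.113 0.602 -0.142 0' 
python3 -c "
from h import *
G(.608,.25,.16,14,-12);print(ctrl.sense()['qpos'])"
```

```text
t: 16.68
tool_pos: [0.6059, 0.2501, 0.1513]
ee_rot: [-180.0, 20.3, -0.1]
contact_force: [-0.6, 1.3, -6.5]
opening: 0.0457
shift [ 0.0089 -0.0009  0.0072] | 0.012 rv [-0.0184  0.5614 -0.2482] deg 35.2 tool [0.6059 0.2501 0.1513] [-1.80e+02  2.03e+01 -1.00e-01] F [-0.6  1.3 -6.5] op 0.0457 t 16.68
[ 13.61810414  39.74344576  66.27983661   4.74293801  93.75832969
 103.17298195]
```

```bash
python3 -m creep '0.009 0 0.007 -0.018 0.561 -0.248 0;0.009 0 0.007 -0.018 0.561 -0.248 0;0.009 0 0.007 -0.018 0.561 -0.248 0;0.009 0 0.007 -0.018 0.561 -0.248 0;0.009 0 0.007 -0.018 0.561 -0.248 0' 
python3 -c "
from h import *
G(.608,.25,.13,17,-30);print(ctrl.sense()['qpos'])"
```

```text
t: 17.1
tool_pos: [0.6103, 0.2501, 0.1408]
ee_rot: [180.0, -12.2, 14.2]
contact_force: [0.2, -0.4, -7.2]
opening: 0.0457
shift [ 0.0013 -0.001   0.0282] | 0.028 rv [ 0.0183  0.3113 -0.0458] deg 18.1 tool [0.6103 0.2501 0.1408] [180.  -12.2  14.2] F [ 0.2 -0.4 -7.2] op 0.0457 t 17.1
[16.59619657 24.38347417 94.81358475 -0.71779628 48.6531464  92.82494005]
```

```bash
python3 -m creep '0.001 -0.001 0.028 0.018 0.34 -0.045 0;0.001 -0.001 0.028 0.018 0.34 -0.045 0;0.001 -0.001 0.028 0.018 0.34 -0.045 0;0.001 -0.001 0.028 0.018 0.34 -0.045 0' 
python3 -c "
from h import *
G(.608,.25,.095,17,-32);print(ctrl.sense()['qpos'])"
```

```text
t: 17.43
tool_pos: [0.6104, 0.251, 0.1094]
ee_rot: [179.9, -31.3, 17.1]
contact_force: [-0.4, -0.6, -7.8]
opening: 0.0459
shift [-0.0094  0.0002  0.03  ] | 0.031 rv [0.0008 0.0124 0.001 ] deg 0.7 tool [0.6104 0.251  0.1094] [179.9 -31.3  17.1] F [-0.4 -0.6 -7.8] op 0.0459 t 17.43
[ 16.12707465  23.33202563 113.32703259   1.93739851  12.0597418
  87.30281294]
```

```bash
python3 -c "
from h import *
G(.615,.25,.095,17,-29)"; python3 -m creep '-0.002 -0.002 0.017 0 -0.04 0 0;-0.004 -0.002 0.032 0 -0.04 0 0;-0.004 -0.002 0.032 0 -0.04 0 0'; python3 -c "
from h import *
G(.615,.25,.087,17,-29);print(ctrl.sense()['qpos'])"
```

```text
shift [-0.0047  0.0023  0.0334] | 0.034 rv [ 0.0009 -0.04    0.001 ] deg 2.3 tool [0.6104 0.251  0.1094] [179.9 -31.3  17.1] F [-0.4 -0.6 -7.8] op 0.0459 t 17.43
t: 17.68
tool_pos: [0.6195, 0.2559, 0.0755]
ee_rot: [179.9, -28.5, 17.1]
contact_force: [0.8, -0.2, -6.8]
opening: 0.0458
shift [0.0004 0.0043 0.006 ] | 0.007 rv [0.0008 0.0082 0.0011] deg 0.5 tool [0.6195 0.2559 0.0755] [179.9 -28.5  17.1] F [ 0.8 -0.2 -6.8] op 0.0458 t 17.68
[ 16.40541737  27.33658263 111.0910499    1.04676135  13.0465868
  88.39219732]
```

```bash
python3 -m creep '-0.002 0 0.006 0 0 0 0;-0.002 0 0.006 0 0 0 0;-0.002 0 0.006 0 0 0 0';python3 -m creep '-0.002 0 0.004 0 0 0 0;-0.002 0 0.004 0 0 0 0;-0.002 0 0.004 0 0 0 0';python3 -m creep '-0.002 0 0.004 0 0 0 0;-0.002 0 0.004 0 0 0 0;-0.002 0 0.004 0 0 0 0' 20; python3 -c "
from h import *
p,d=vision.grab_frame('side');cv2.imwrite('pics/s5.png',cv2.resize(p[210:390,160:400],(800,600)))"
```

```text
t: 17.93
tool_pos: [0.62, 0.256, 0.0688]
ee_rot: [179.9, -28.5, 17.1]
contact_force: [-0.5, -0.4, -5.1]
opening: 0.0459
t: 18.18
tool_pos: [0.6225, 0.2568, 0.0678]
ee_rot: [179.9, -28.9, 17.1]
contact_force: [-5.1, -2.0, 14.4]
opening: 0.0458
t: 18.43
tool_pos: [0.6251, 0.2576, 0.0675]
ee_rot: [179.9, -29.2, 17.1]
contact_force: [-6.5, -2.8, 16.2]
opening: 0.0458
```

View pics/s5.png

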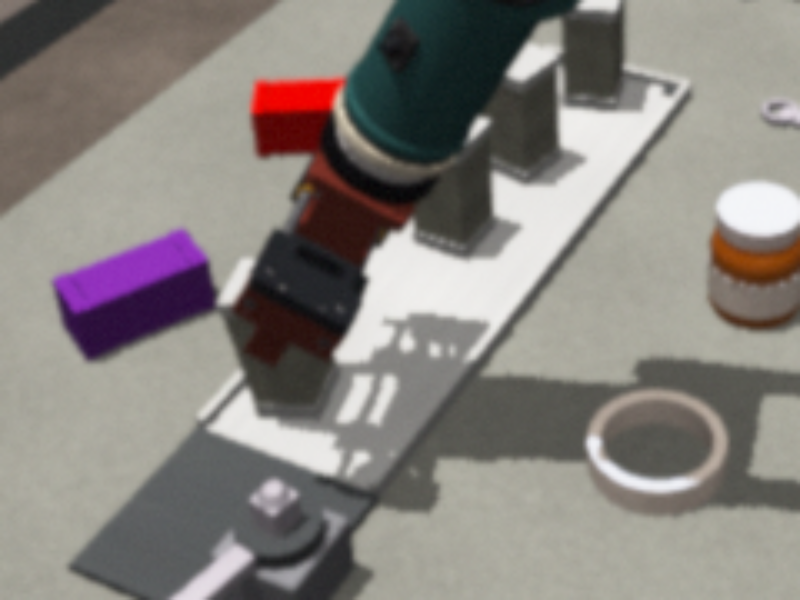

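```bash
python3 -m creep '-0.001 0 -0.003 0 0 0 0;-0.001 0 -0.003 0 0 0 0' 15; python3 -m creep '0 0 0 0 0 0 65;0 0 0 0 0 0 65;0 0 0 0 0 0 65;0 0 0 0 0 0 100;0 0 0 0 0 0 100'; python3 -c "
from h import *
p,d=vision.grab_frame('side');cv2.imwrite('pics/s6.png',cv2.resize(p[210:390,160:400],(800,600)))"
```

```text
t: 18.65
tool_pos: [0.6225, 0.2569, 0.0705]
ee_rot: [179.9, -29.2, 17.1]
contact_force: [-0.3, -0.3, -5.7]
opening: 0.046
t: 19.07
tool_pos: [0.6228, 0.257, 0.0705]
ee_rot: [179.9, -29.2, 17.1]
contact_force: [0.1, -0.1, 0.3]
opening: 0.0672
```

View pics/s6.png

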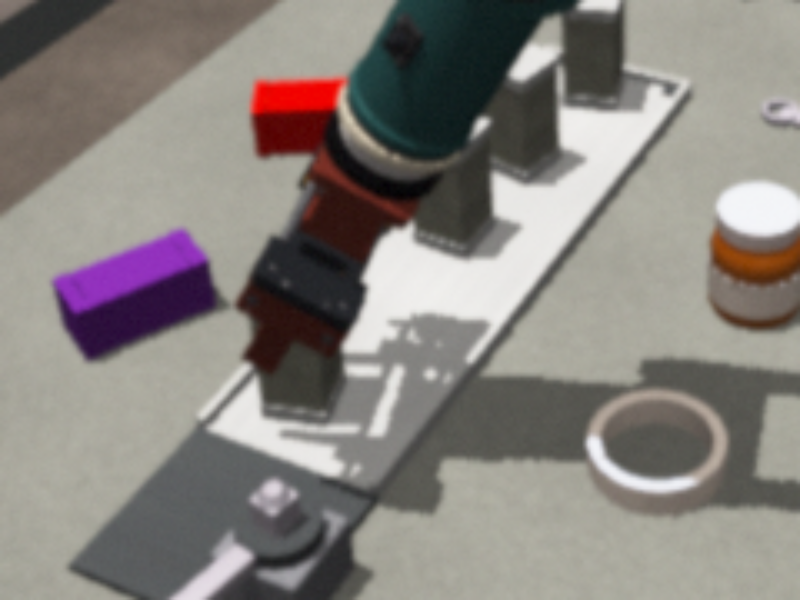

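The last specimen has settled upright at about (300,380). Backing out and rechecking everything.

```bash
python3 -m creep '0 0 0 0 0 0 100;0 0 0 0 0 0 100;0 0 -0.03 0 0 0 100;0.02 0 -0.07 0 0 0 100;0.036 0 -0.1 0 0 0 100'; python3 -m creep '0 0 -0.1 0 0 0 100;0 0 -0.1 0 0 0 100;0 0 -0.1 0 0 0 100'
python3 look.py; python3 -c "
from h import *
print(ctrl.sense()['qpos'])
p,d=vision.grab_frame('top');cv2.imwrite('pics/t2.png',p)"
```

```text
t: 19.53
tool_pos: [0.6041, 0.2514, 0.1748]
ee_rot: [179.9, -29.0, 17.1]
contact_force: [0.1, -0.0, -0.0]
opening: 0.0878
t: 19.78
tool_pos: [0.5577, 0.2375, 0.2675]
ee_rot: [179.9, -29.3, 17.1]
contact_force: [0.4, 0.3, 0.4]
opening: 0.0879
stand c [0.6118 0.2531] wh [46. 46.] ang 108.3 z 0.10616565709773051 361
stand c [0.6128 0.0555] wh [46. 47.] ang 178.4 z 0.106501392215814 359
stand c [ 0.6127 -0.0493] wh [46. 47.] ang 169.9 z 0.10610521573631626 361
stand c [ 0.6054 -0.1626] wh [46. 46.] ang 104.9 z 0.1065292694187554 362
handle (array([ 0.5708, -0.4074]), [18.415136337280273, 98.73260498046875], np.float32(163.1738)) 0.08861492554203165 311
gate (array([0.5412, 0.4578]), [32.10667037963867, 158.51683044433594], np.float32(87.38092)) 295
shaft (array([0.5375, 0.396 ]), [1.4791464805603027, 5.417570114135742], np.float32(160.49599)) [0.5373 0.3958 0.0801] 3
[ 16.37935736   5.64579103 107.48399615   0.42603763  37.436235
  89.00706568]
```

View pics/t2.png

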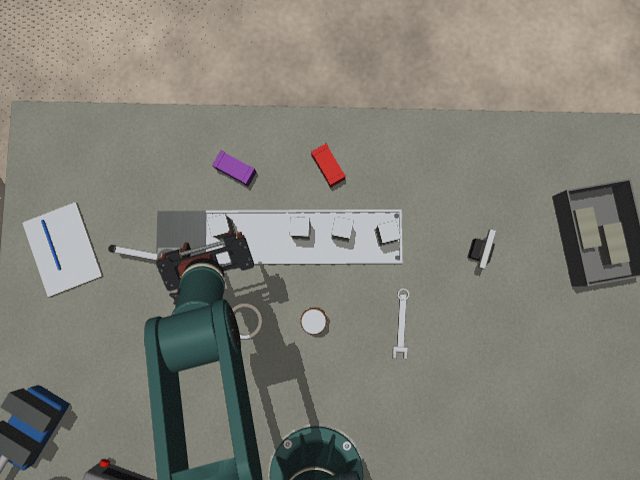

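All four specimens in the lane are upright at height 0.106, and the bystanders haven't moved. The handle is still at (482,249). Next I'll fetch the handle, staying high over the specimens.

```bash
python3 -c "
from h import *
r=tilt(-16,0);rel([.571,-.25,.26],r)"

```

```text
shift [-0.1179  0.4699 -0.0578] | 0.488 rv [-0.1462 -0.4985  0.5648] deg 44.0 tool [0.5584 0.2377 0.2667] [179.9 -29.4  17.1] F [ 0.4  0.8 -0.3] op 0.0881 t 19.88
```

```bash
python3 -m creep '-0.118 0.47 -0.07 -0.146 -0.499 0.565 100;-0.118 0.47 -0.07 -0.146 -0.499 0.565 100;-0.118 0.47 -0.07 -0.146 -0.499 0.565 100;-0.118 0.47 -0.07 -0.146 -0.499 0.565 100;-0.118 0.47 -0.07 -0.146 -0.499 0.565 100'
python3 -m creep '-0.05 0.29 0 0 0 0 100;-0.05 0.29 0 0 0 0 100;-0.05 0.29 0 0 0 0 100;-0.05 0.29 0 0 0 0 100;-0.05 0.29 0 0 0 0 100'
python3 look.py
cat > gate.py <<'E'
from h import *
p,d=vision.grab_frame("top");P=cloud("top",d)
c=np.array([.529,.387])
r=np.hypot(P[...,0]-c[0],P[...,1]-c[1])
m=(P[...,2]>0.055)&(P[...,2]<0.075)&(r>.045)&(r<.15)&(P[...,1]>.3)
Q=P[m];v=Q[:,:2].mean(0)-c;u,s,w=np.linalg.svd(Q[:,:2]-Q[:,:2].mean(0));print("bar n",len(Q),"dir from axis",np.degrees(np.arctan2(v[1],v[0])),"fit",np.degrees(np.arctan2(w[0,1],w[0,0]))%180)
m=(P[...,2]>0.055)&(P[...,2]<0.07)&(r<.036);Q=P[m];print("disc",len(Q),cv2.minEnclosingCircle((Q[:,:2]*1000).astype(np.float32)),np.median(Q[:,2]))
m=(P[...,2]>0.076)&(r<.03);Q=P[m];print("sq",rect(Q),Q[:,2].max())
cv2.imwrite("pics/g.png",cv2.resize(p[220:300,100:220],(800,533),interpolation=cv2.INTER_CUBIC))
E
python3 gate.py; python3 -c "
from h import *
G(.571,-.407,.12,-16,0)"
```

```text
t: 20.3
tool_pos: [0.5606, 0.0276, 0.2649]
ee_rot: [-178.8, -4.9, -10.4]
contact_force: [1.1, 1.2, -0.5]
opening: 0.0881
t: 20.72
tool_pos: [0.4886, -0.1683, 0.2559]
ee_rot: [-178.7, -4.7, -10.4]
contact_force: [1.3, -0.8, -0.4]
opening: 0.0881
stand c [0.6118 0.2534] wh [46. 48.] ang 106.2 z 0.10621855342134867 365
stand c [0.6133 0.0556] wh [44. 47.] ang 1.5 z 0.10650155270367412 361
stand c [ 0.613  -0.0494] wh [46. 47.] ang 170.2 z 0.10648943488020257 357
stand c [ 0.6054 -0.1625] wh [46. 47.] ang 105.5 z 0.10629112289185905 362
handle (array([ 0.5714, -0.4074]), [18.000364303588867, 99.16307067871094], np.float32(163.99998)) 0.08815453594740275 310
gate (array([0.5317, 0.4496]), [50.67011260986328, 175.8866729736328], np.float32(87.26819)) 472
shaft (array([0.5291, 0.3879]), [19.843896865844727, 21.113576889038086], np.float32(79.93393)) [0.529  0.3863 0.0851] 65
bar n 264 dir from axis 80.83282945123587 fit 80.86993255745485
disc 299 ((528.9127197265625, 388.6512451171875), 33.88065719604492) 0.0621560095667113
sq (array([0.52921112, 0.38699246]), [19.378450393676758, 20.605852127075195], np.float32(80.16104)) 0.09174379958167389
shift [0.1127 0.2184 0.1603] | 0.293 rv [-0.0235 -0.0813  0.0916] deg 7.1 tool [ 0.4877 -0.172   0.2558] [-178.9   -4.7  -10.8] F [0.3 0.5 0.3] op 0.0879 t 20.82
```

View pics/g.png

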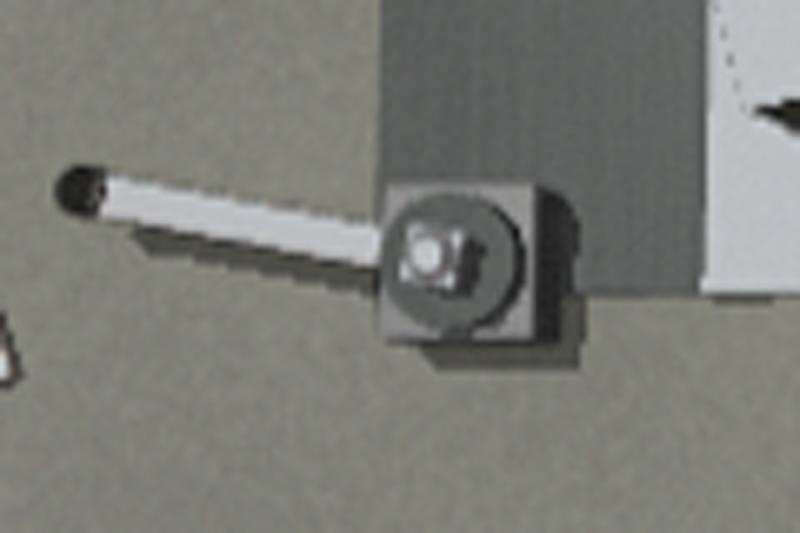

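The crop shows the gate bar running left from the shaft at (428,257), at about 81° in world yaw. That puts the shaft axis at (0.529, 0.387). Approaching the handle now.

```bash
python3 -m creep '0.11 0.219 0.08 -0.024 -0.081 0.092 100;0.11 0.219 0.08 -0.024 -0.081 0.092 100;0.11 0.219 0.08 -0.024 -0.081 0.092 100;0.11 0.219 0.08 -0.024 -0.081 0.092 100;0.11 0.219 0.08 -0.024 -0.081 0.092 100'
python3 -c "
from h import *
G(.5712,-.4073,.11,-16,0)"
```

```text
t: 21.23
tool_pos: [0.5474, -0.3582, 0.194]
ee_rot: [-180.0, 0.1, -16.0]
contact_force: [1.2, 0.9, -0.1]
opening: 0.0879
shift [0.0366 0.0407 0.103 ] | 0.117 rv [-0.0008  0.0015  0.0001] deg 0.1 tool [ 0.5474 -0.3582  0.194 ] [-1.8e+02  1.0e-01 -1.6e+01] F [ 1.2  0.9 -0.1] op 0.0879 t 21.23
```

```bash
python3 -m creep '0.036 0.041 0.04 0 0 0 100;0.037 0.041 0.1 0 0 0 100;0.037 0.041 0.1 0 0 0 100;0.037 0.041 0.1 0 0 0 100;0.037 0.041 0.1 0 0 0 100'
python3 -c "
from h import *
p,d=vision.grab_frame('side');cv2.imwrite('pics/s7.png',cv2.resize(p[140:260,300:460],(800,600)))
G(.5712,-.4073,.072,-16,0)"
```

```text
t: 21.65
tool_pos: [0.5699, -0.4055, 0.0897]
ee_rot: [-179.7, 0.5, -16.0]
contact_force: [0.1, 0.3, 0.7]
opening: 0.0877
shift [0.0002 0.001  0.0398] | 0.04 rv [-0.0023  0.0041  0.0005] deg 0.3 tool [ 0.5714 -0.4064  0.0928] [-179.9    0.2  -16. ] F [0.1 0.3 0.5] op 0.0879 t 21.7
```

View pics/s7.png

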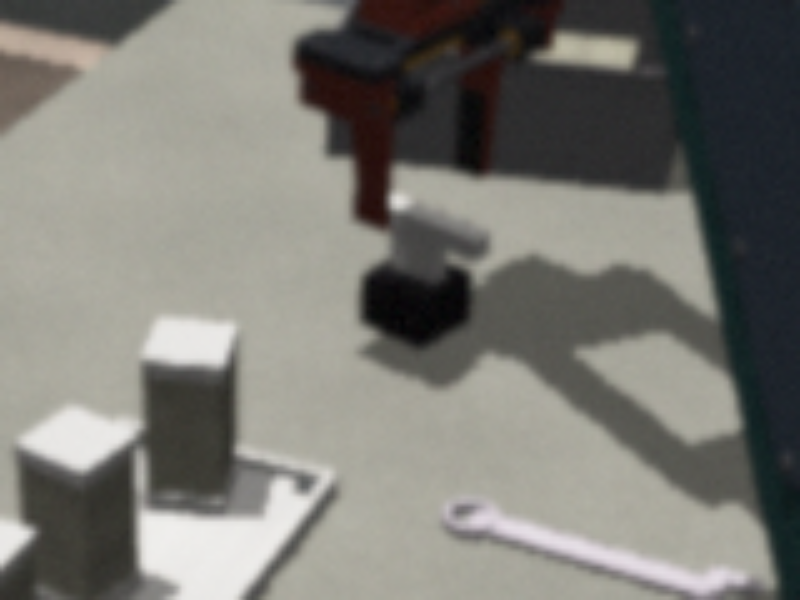

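The fingers straddle the crossbar at (435,225) in the crop. Descending to grip.

```bash
python3 -m creep '0 0.001 0.02 0 0 0 100;0 0.001 0.039 0 0 0 100;0 0.001 0.039 0 0 0 100'
python3 -m creep '0 0 0 0 0 0 0;0 0 0 0 0 0 0;0 0 0 0 0 0 0;0 0 0 0 0 0 0;0 0 0 0 0 0 0' 40
python3 -m creep '0 0 0 0 0 0 0;0 0 0 0 0 0 0;0 0 0 0 0 0 0;0 0 0 0 0 0 0;0 0 0 0 0 0 0' 40;python3 -m creep '0 0 0 0 0 0 0;0 0 0 0 0 0 0;0 0 0 0 0 0 0;0 0 0 0 0 0 0;0 0 0 0 0 0 0' 50
```

```text
t: 21.95
tool_pos: [0.5706, -0.4055, 0.0535]
ee_rot: [-179.8, 0.3, -15.9]
contact_force: [-0.6, 0.5, 0.0]
opening: 0.0876
t: 22.37
tool_pos: [0.5712, -0.4059, 0.0549]
ee_rot: [-179.9, 0.2, -15.9]
contact_force: [1.0, -0.0, 0.1]
opening: 0.0578
t: 22.78
tool_pos: [0.5711, -0.4059, 0.0548]
ee_rot: [-179.9, 0.2, -15.9]
contact_force: [0.7, -0.1, -0.8]
opening: 0.0247
t: 23.2
tool_pos: [0.5709, -0.4057, 0.0545]
ee_rot: [-179.8, 0.3, -15.9]
contact_force: [0.2, 0.1, -2.1]
opening: 0.0159
```

```bash
python3 -m creep '0 0 -0.04 0 0 0 0;0 0 -0.08 0 0 0 0;0 0 -0.12 0 0 0 0;0 0 -0.16 0 0 0 0;0 0 -0.17 0 0 0 0' 50;  python3 -c "
from h import *
p,d=vision.grab_frame('side');cv2.imwrite('pics/s8.png',cv2.resize(p[60:240,280:520],(800,600)))
rel([.5,0,.24],tilt(30,0))"
```

```text
t: 23.62
tool_pos: [0.5743, -0.4087, 0.2323]
ee_rot: [179.9, -0.3, -15.9]
contact_force: [1.5, -1.4, -0.2]
opening: 0.0154
shift [-0.1835 -0.3726 -0.0102] | 0.415 rv [ 0.0041 -0.0046 -0.8014] deg 45.9 tool [ 0.5743 -0.4087  0.2315] [179.9  -0.3 -15.9] F [ 0.8 -0.6 -0.4] op 0.016 t 23.67
```

View pics/s8.png

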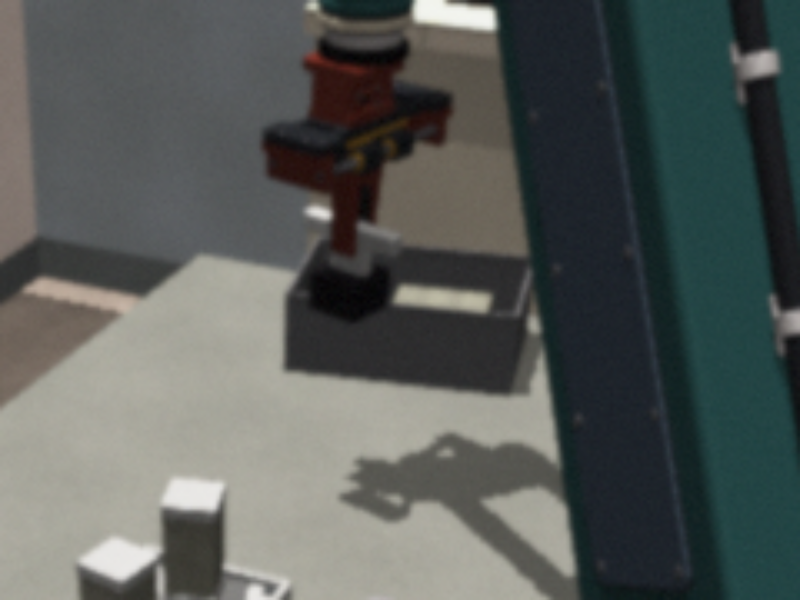

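The handle is held level by its crossbar at about (350,250) and hangs in the air. Carrying it to the gate.

```bash
python3 -m creep '-0.184 -0.373 -0.01 0 0 -0.8 0;-0.184 -0.373 -0.01 0 0 -0.8 0;-0.184 -0.373 -0.01 0 0 -0.8 0;-0.184 -0.373 -0.01 0 0 -0.8 0;-0.184 -0.373 -0.01 0 0 -0.8 0'; python3 -c "
from h import *
rel([.5,.2,.24],tilt(60,0))"
```

```text
t: 24.08
tool_pos: [0.5332, -0.199, 0.2298]
ee_rot: [180.0, 0.0, 20.2]
contact_force: [1.1, 0.6, -1.7]
opening: 0.0154
shift [ 0.1066 -0.3859 -0.0105] | 0.4 rv [ 0.      0.0009 -0.6945] deg 39.8 tool [ 0.5332 -0.199   0.2298] [180.    0.   20.2] F [ 1.1  0.6 -1.7] op 0.0154 t 24.08
```

```bash
python3 -m creep '0.107 -0.386 -0.01 0 0 -0.69 0;0.107 -0.386 -0.01 0 0 -0.69 0;0.107 -0.386 -0.01 0 0 -0.69 0;0.107 -0.386 -0.01 0 0 -0.69 0;0.107 -0.386 -0.01 0 0 -0.69 0'; python3 -c "
from h import *
rel([.529,.387,.2],tilt(80.8,0))"
```

```text
t: 24.5
tool_pos: [0.5152, 0.0082, 0.234]
ee_rot: [-179.8, 0.1, 56.0]
contact_force: [1.7, -0.1, -2.0]
opening: 0.016
shift [ 0.3219 -0.2001  0.0339] | 0.381 rv [-0.0031  0.0014 -0.4323] deg 24.8 tool [0.5152 0.0082 0.234 ] [-1.798e+02  1.000e-01  5.600e+01] F [ 1.7 -0.1 -2. ] op 0.016 t 24.5
```

```bash
python3 -m creep '0.322 -0.2 0 0 0 -0.432 0;0.322 -0.2 0 0 0 -0.432 0;0.322 -0.2 0 0 0 -0.432 0;0.322 -0.2 0 0 0 -0.432 0;0.322 -0.2 0 0 0 -0.432 0'; python3 -c "
from h import *
rel([.529,.387,.2],tilt(80.8,0))"
```

```text
t: 24.92
tool_pos: [0.522, 0.2161, 0.2326]
ee_rot: [-179.6, 0.1, 81.0]
contact_force: [1.0, 0.4, -2.1]
opening: 0.0158
shift [ 0.17   -0.0197  0.0323] | 0.174 rv [-0.0065  0.0022  0.0034] deg 0.4 tool [0.522  0.2161 0.2326] [-1.796e+02  1.000e-01  8.100e+01] F [ 1.   0.4 -2.1] op 0.0158 t 24.92
```

```bash
python3 -m creep '0.17 -0.02 0.01 0 0 0 0;0.17 -0.02 0.01 0 0 0 0;0.17 -0.02 0.01 0 0 0 0;0.17 -0.02 0.02 0 0 0 0;0.17 -0.02 0.04 0 0 0 0'; python3 -m creep '0 0 0 0 0 0 0;0 0 0 0 0 0 0'; python3 -c "
from h import *
rel([.529,.387,.155],tilt(80.8,0))
print(ctrl.sense()['qpos'])
for n in ('side','top'):
    p,d=vision.grab_frame(n);m=models.silhouettes(n,'handle_grip')
    print([(o['confidence'],o['bbox']) for o in m])
    if n=='side':cv2.imwrite('pics/s9.png',cv2.resize(p[250:430,140:380],(800,600)))
    else: 
        P=cloud('top',d);cv2.imwrite('pics/t9.png',cv2.resize(p[200:300,100:240],(800,571)))
"
```

```text
t: 25.33
tool_pos: [0.529, 0.3941, 0.192]
ee_rot: [-179.8, -0.2, 81.2]
contact_force: [1.8, 1.3, -1.3]
opening: 0.0155
t: 25.5
tool_pos: [0.5266, 0.3939, 0.1886]
ee_rot: [-179.5, 0.0, 81.3]
contact_force: [-0.3, 0.4, -1.9]
opening: 0.0157
shift [-0.0065  0.0037  0.0335] | 0.034 rv [-0.0094  0.0006  0.0086] deg 0.7 tool [0.5266 0.3939 0.1886] [-179.5    0.    81.3] F [-0.3  0.4 -1.9] op 0.0157 t 25.5
[30.60001308 27.14486329 80.80822265  0.33324993 72.48507012 39.20615307]
[(0.91, [208.4, 309.4, 44.5, 46.3])]
[(0.75, [142.2, 244.7, 25.8, 25.4]), (0.64, [157.2, 208.9, 246.9, 65.7])]
```

View pics/s9.png

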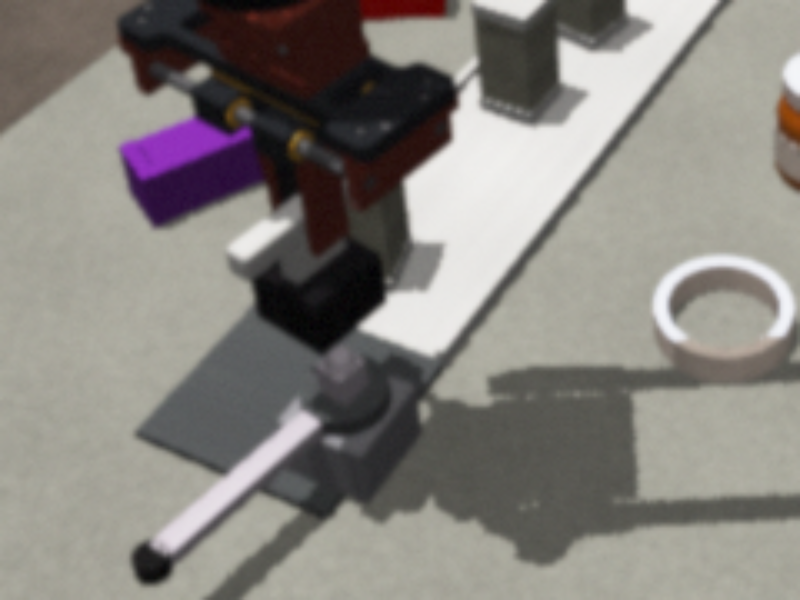

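View pics/t9.png

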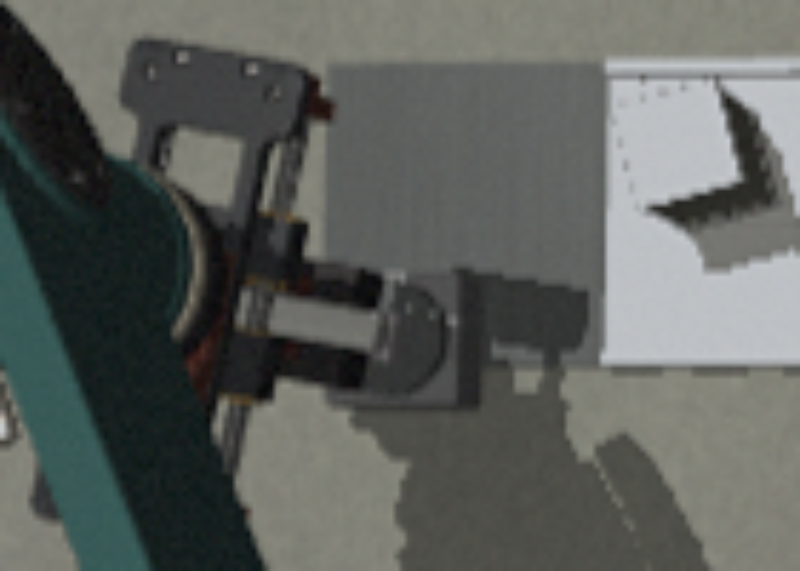

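```bash
python3 -m creep '-0.003 0.002 0.015 -0.009 0 0.009 0;-0.0065 0.0035 0.03 -0.009 0 0.009 0;-0.0065 0.0035 0.034 -0.009 0 0.009 0;-0.0065 0.0035 0.034 -0.009 0 0.009 0';python3 -c "
from h import *
rel([.529,.3873,.145],tilt(80.8,0))"
```

```text
t: 26.03
tool_pos: [0.5316, 0.3845, 0.1585]
ee_rot: [179.8, -0.1, 80.5]
contact_force: [0.1, 0.3, -2.0]
opening: 0.0158
shift [ 0.0023 -0.0031  0.0135] | 0.014 rv [ 0.004  -0.0023 -0.0053] deg 0.4 tool [0.5316 0.3845 0.1585] [ 1.798e+02 -1.000e-01  8.050e+01] F [ 0.1  0.3 -2. ] op 0.0158 t 26.03
```

```bash
python3 -m creep '0.002 -0.002 0.006 0.004 0 -0.005 0;0.002 -0.002 0.01 0.004 0 -0.005 0;0.002 -0.002 0.01 0.004 0 -0.005 0';python3 -m creep '0 0 0 0 0 0 0;0 0 0 0 0 0 0';python3 -c "
from h import *
rel([.529,.3873,.145],tilt(80.8,0))"
```

```text
t: 26.28
tool_pos: [0.5299, 0.3867, 0.1482]
ee_rot: [-180.0, -0.1, 80.8]
contact_force: [0.6, 0.3, -1.9]
opening: 0.016
t: 26.45
tool_pos: [0.53, 0.3869, 0.1485]
ee_rot: [180.0, -0.1, 80.8]
contact_force: [-0.6, -0.5, -0.8]
opening: 0.0158
shift [ 0.0002 -0.0011  0.0035] | 0.004 rv [ 0.     -0.0024 -0.0002] deg 0.1 tool [0.53   0.3869 0.1485] [ 1.80e+02 -1.00e-01  8.08e+01] F [-0.6 -0.5 -0.8] op 0.0158 t 26.45
```

```bash
python3 -m creep '0 -0.001 0.004 0 -0.002 0 0;0 -0.001 0.007 0 -0.002 0 0;0 -0.001 0.007 0 -0.002 0 0';python3 -m creep '0 0 0.003 0 0 0 0;0 0 0.006 0 0 0 0;0 0 0.006 0 0 0 0'
```

```text
t: 26.7
tool_pos: [0.5285, 0.387, 0.1408]
ee_rot: [-180.0, 0.0, 80.8]
contact_force: [0.4, 0.2, -2.0]
opening: 0.0159
t: 26.95
tool_pos: [0.528, 0.3867, 0.1339]
ee_rot: [-179.9, 0.1, 80.8]
contact_force: [-0.9, -0.7, -2.2]
opening: 0.0154
```

No contact force, and the bore mouth is already below the top of the square, so it's going on. Continuing down.

```bash
python3 -m creep '0.0005 0 0.005 0 0 0 0;0.0005 0 0.01 0 0 0 0;0.0005 0 0.01 0 0 0 0';python3 -m creep '0 0 0.003 0 0 0 0;0 0 0.006 0 0 0 0;0 0 0.006 0 0 0 0'
```

```text
t: 27.2
tool_pos: [0.5273, 0.3867, 0.1224]
ee_rot: [-179.8, 0.1, 80.8]
contact_force: [-0.2, -0.1, -1.2]
opening: 0.016
t: 27.45
tool_pos: [0.5276, 0.3868, 0.1163]
ee_rot: [-179.8, 0.1, 80.8]
contact_force: [0.2, 0.0, -0.8]
opening: 0.0155
```

```bash
python3 -m creep '0 0 0.002 0 0 0 0;0 0 0.003 0 0 0 0;0 0 0.003 0 0 0 0';python3 -c "
from h import *
p,d=vision.grab_frame('side');cv2.imwrite('pics/s10.png',cv2.resize(p[270:420,160:360],(800,600)))"
```

```text
t: 27.7
tool_pos: [0.5279, 0.3869, 0.1161]
ee_rot: [-179.9, 0.1, 80.8]
contact_force: [-4.0, -3.9, 15.9]
opening: 0.016
```

View pics/s10.png

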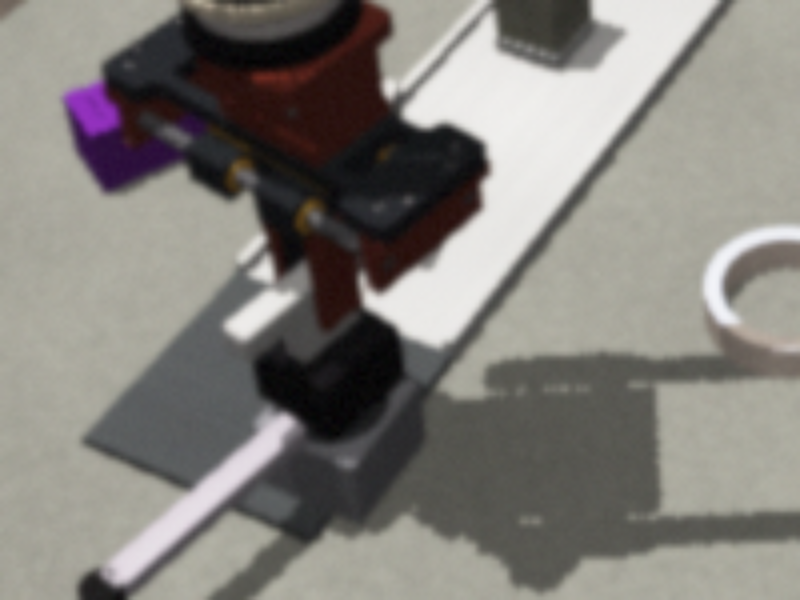

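The hub is seated flush on the shoulder disc at (330,420), confirmed by 16 N of contact force. Turning clockwise in steps now.

```bash
python3 -m creep '0 0 -0.001 0 0 0.12 0;0 0 -0.001 0 0 0.24 0;0 0 -0.001 0 0 0.36 0;0 0 -0.001 0 0 0.48 0;0 0 -0.001 0 0 0.48 0' 55; python3 -c "
from h import *
rel([.528,.387,.1163],tilt(0,0))"
```

```text
t: 28.17
tool_pos: [0.5274, 0.3867, 0.1177]
ee_rot: [-179.9, 0.2, 53.0]
contact_force: [-1.4, -1.8, -0.4]
opening: 0.0155
shift [0.0007 0.0003 0.0014] | 0.002 rv [2.000e-04 3.300e-03 9.248e-01] deg 53.0 tool [0.5274 0.3867 0.1177] [-179.9    0.2   53. ] F [-1.4 -1.8 -0.4] op 0.0155 t 28.17
```

```bash
python3 -m creep '0 0 0 0 0 0.12 0;0 0 0 0 0 0.24 0;0 0 0 0 0 0.36 0;0 0 0 0 0 0.48 0;0 0 0 0 0 0.48 0';python3 -m creep '0 0 0 0 0 0.1 0;0 0 0 0 0 0.2 0;0 0 0 0 0 0.3 0;0 0 0 0 0 0.3 0';python3 -c "
from h import *
rel([.528,.387,.1163],tilt(0,0));print(ctrl.sense()['torque'])"
```

```text
t: 28.58
tool_pos: [0.527, 0.3871, 0.1176]
ee_rot: [-180.0, 0.2, 25.4]
contact_force: [-1.2, 1.2, -2.5]
opening: 0.0155
t: 28.92
tool_pos: [0.5269, 0.3876, 0.1175]
ee_rot: [-180.0, 0.2, 8.3]
contact_force: [-0.5, 2.0, -1.6]
opening: 0.0157
shift [0.001  0.0007 0.0012] | 0.002 rv [-0.0002  0.0034  0.1441] deg 8.3 tool [0.5269 0.3876 0.1175] [-180.     0.2    8.3] F [-0.5  2.  -1.6] op 0.0157 t 28.92
[ 0.40432781  0.18138198 -0.01142132]
```

```bash
for i in 1; do python3 -m creep '0 0 0 0 0 0.06 0;0 0 0 0 0 0.12 0;0 0 0 0 0 0.15 0;0 0 0 0 0 0.15 0'; done;python3 -c "
from h import *
rel([.528,.387,.1163],tilt(0,0));print(ctrl.sense()['torque'])
p,d=vision.grab_frame('side');cv2.imwrite('pics/s11.png',cv2.resize(p[270:420,160:360],(800,600)))"
```

```text
t: 29.25
tool_pos: [0.5269, 0.3878, 0.1175]
ee_rot: [-180.0, 0.2, -0.0]
contact_force: [-0.7, 1.1, 0.0]
opening: 0.0153
shift [0.0011 0.0008 0.0012] | 0.002 rv [-0.0004  0.0033 -0.0006] deg 0.2 tool [0.5269 0.3878 0.1175] [-180.     0.2   -0. ] F [-0.7  1.1  0. ] op 0.0153 t 29.25
[0.3700651  0.16469578 0.09169987]
```

View pics/s11.png

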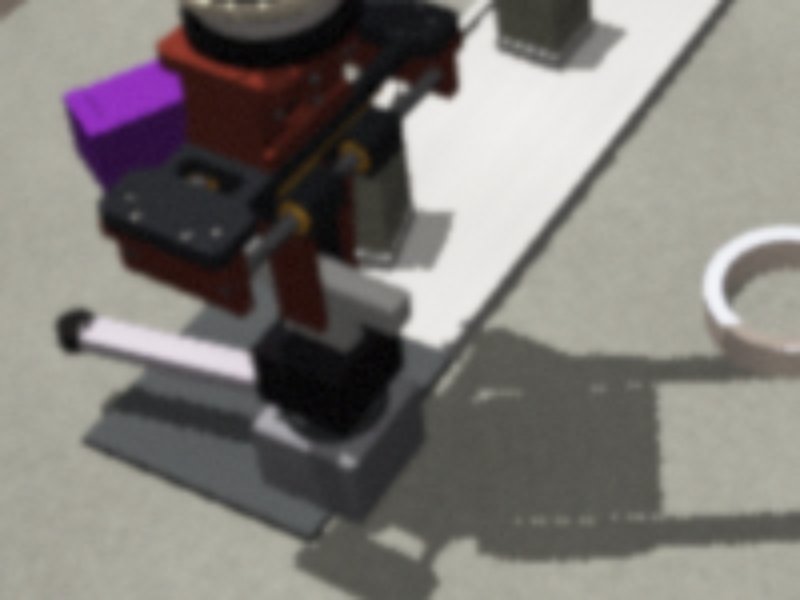

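The gate bar is almost across, with its knob at (75,330). It lags the handle by the bore's play, so I'll turn on to the stop.

```bash
T='from cell import ctrl;s=ctrl.sense();print(s["torque"],s["contact_force"])'; python3 -m creep '0 0 0 0 0 0.05 0;0 0 0 0 0 0.08 0;0 0 0 0 0 0.08 0'; python3 -c "$T"; python3 -m creep '0 0 0 0 0 0.04 0;0 0 0 0 0 0.06 0;0 0 0 0 0 0.06 0'; python3 -c "$T"; python3 gate.py
```

```text
t: 29.55
tool_pos: [0.527, 0.388, 0.1175]
ee_rot: [-180.0, 0.2, -4.4]
contact_force: [-0.8, 0.8, -0.7]
opening: 0.0155
[0.3472425  0.16798159 0.01221506] [-0.84476553  0.83917237 -0.70424733]
t: 29.8
tool_pos: [0.527, 0.388, 0.1175]
ee_rot: [-180.0, 0.2, -7.7]
contact_force: [-2.0, 1.4, -0.3]
opening: 0.0159
[0.32203289 0.17645206 0.13669831] [-1.99410256  1.44286112 -0.27323167]
bar n 277 dir from axis 2.600263293353336 fit 3.500753937323708
disc 5 ((563.9559326171875, 385.6462707519531), 5.749691009521484) 0.06485301290447065
sq (array([0.52859015, 0.38651733]), [58.74172592163086, 59.1605110168457], np.float32(163.23404)) 0.5470349852772849
```

```bash
T='from cell import ctrl;s=ctrl.sense();print(s["torque"],s["contact_force"])'; python3 -m creep '0 0 0 0 0 0.05 0;0 0 0 0 0 0.07 0;0 0 0 0 0 0.07 0'; python3 -c "$T"; python3 -m creep '0 0 0 0 0 0.03 0;0 0 0 0 0 0.05 0;0 0 0 0 0 0.05 0'; python3 -c "$T"; python3 gate.py
```

```text
t: 30.1
tool_pos: [0.5271, 0.3881, 0.1175]
ee_rot: [-180.0, 0.2, -11.6]
contact_force: [-0.8, 1.5, -1.0]
opening: 0.0159
[0.38185831 0.17909824 0.55713173] [-0.79392003  1.49364414 -0.97509103]
t: 30.35
tool_pos: [0.5272, 0.388, 0.1175]
ee_rot: [180.0, 0.1, -14.4]
contact_force: [0.2, 0.3, -0.4]
opening: 0.0156
[0.25154183 0.02758842 1.14387363] [ 0.17955521  0.3189246  -0.3824677 ]
bar n 279 dir from axis 1.063866703850918 fit 3.253126723422838
disc 14 ((560.5856323242188, 380.08013916015625), 9.197561264038086) 0.06054583806211955
sq (array([0.5286908 , 0.38671216]), [58.68791580200195, 58.85585403442383], np.float32(158.56572)) 0.5452716585642696
```

The torque climbs to 1.1 N m and the bar no longer moves, so it's on the stop. I'll turn back slightly within the play, press down lightly and release.

```bash
python3 -m creep '0 0 0.001 0 0 -0.05 0;0 0 0.001 0 0 -0.1 0;0 0 0.001 0 0 -0.1 0'; python3 -m creep '0 0 0.001 0 0 0 0;0 0 0.002 0 0 0 0';python3 -c 'from cell import ctrl;s=ctrl.sense();print(s["torque"],s["contact_force"])'; python3 -m creep '0 0 0 0 0 0 30;0 0 0 0 0 0 30;0 0 0 0 0 0 100;0 0 0 0 0 0 100;0 0 0 0 0 0 100'; python3 -m creep '0 0 0 0 0 0 100;0 0 0 0 0 0 100;0 0 0 0 0 0 100;0 0 0 0 0 0 100;0 0 0 0 0 0 100'
```

```text
t: 30.65
tool_pos: [0.527, 0.388, 0.1167]
ee_rot: [-180.0, 0.2, -8.5]
contact_force: [-2.2, 1.2, 0.3]
opening: 0.0155
t: 30.82
tool_pos: [0.5272, 0.388, 0.1162]
ee_rot: [-180.0, 0.1, -8.6]
contact_force: [-5.5, -2.7, 17.9]
opening: 0.0158
[-0.27183474  1.08563548  0.01670262] [-5.45630531 -2.71787738 17.91441256]
t: 31.23
tool_pos: [0.5272, 0.3879, 0.1159]
ee_rot: [-180.0, 0.2, -8.6]
contact_force: [-0.4, -0.1, 0.0]
opening: 0.0429
t: 31.65
tool_pos: [0.5272, 0.3879, 0.1158]
ee_rot: [-180.0, 0.2, -8.6]
contact_force: [0.1, 0.6, -0.1]
opening: 0.0758
```

```bash
python3 -m creep '0 0 -0.02 0 0 0 100;0 0 -0.05 0 0 0 100;0 0 -0.09 0 0 0 100;0 0 -0.13 0 0 0 100;0 0 -0.15 0 0 0 100'; python3 -m creep '-0.2 0 0 0 0 0 100;-0.2 0 0 0 0 0 100;-0.2 0 0 0 0 0 100;-0.2 0 0 0 0 0 100'; python3 gate.py; python3 look.py; python3 -c "
from h import *
p,d=vision.grab_frame('side');cv2.imwrite('pics/s12.png',cv2.resize(p[190:415,150:450],(800,600)))
p,d=vision.grab_frame('top');cv2.imwrite('pics/t12.png',p)"
```

```text
t: 32.07
tool_pos: [0.5293, 0.3888, 0.2712]
ee_rot: [-179.7, -0.1, -8.6]
contact_force: [1.0, 0.3, 0.0]
opening: 0.0881
t: 32.4
tool_pos: [0.3614, 0.4137, 0.2702]
ee_rot: [-179.7, -0.1, -8.7]
contact_force: [-0.4, 0.0, 0.0]
opening: 0.0878
bar n 278 dir from axis 1.0976657697927377 fit 2.769512842863975
disc 52 ((532.60888671875, 379.82708740234375), 33.8077507019043) 0.06237112601114614
sq (array([0.52879883, 0.38698386]), [51.138465881347656, 59.037269592285156], np.float32(171.92801)) 0.14953108893531386
stand c [0.612  0.2527] wh [47. 47.] ang 107.9 z 0.10619624696276586 364
stand c [0.613  0.0555] wh [45. 48.] ang 1.3 z 0.10628551121890806 361
stand c [ 0.6128 -0.0493] wh [46. 47.] ang 170.0 z 0.10660030183372937 357
stand c [ 0.6053 -0.1624] wh [46. 47.] ang 104.8 z 0.1065431288031442 363Traceback (most recent call last):
  File "look.py", line 17, in <module>
    Q=P[m];print("handle",rect(Q),Q[:,2].max(),len(Q))
                                  ~~~~~~~~~~^^
    return umr_maximum(a, axis, None, out, keepdims, initial, where)
ValueError: zero-size array to reduction operation maximum which has no identity
```

View pics/s12.png

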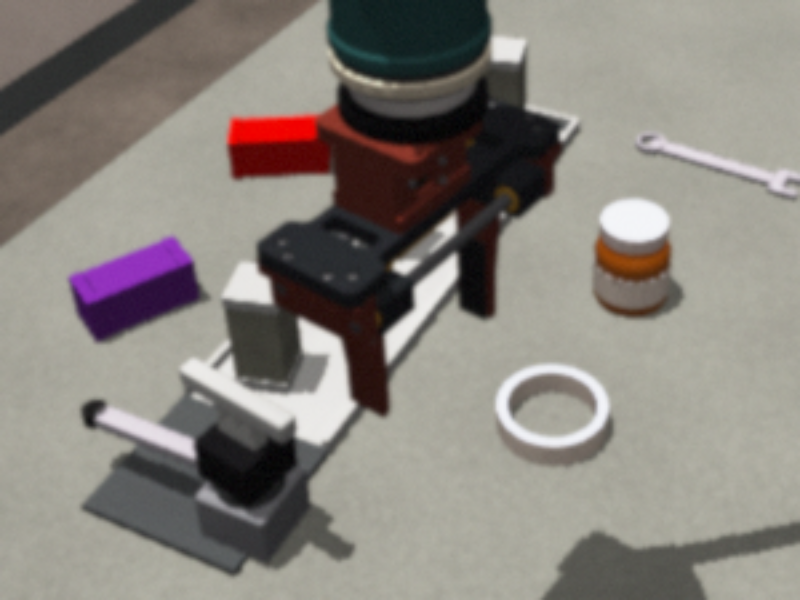

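View pics/t12.png

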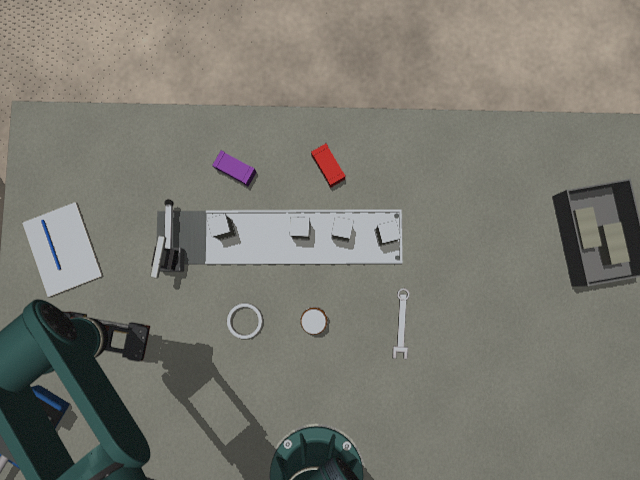

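```bash
python3 - <<'E'
from h import *
p,d=vision.grab_frame("top");P=cloud("top",d)
m=(P[...,2]>0.125)&(P[...,2]<0.2)&(P[...,1]>.3)&(P[...,1]<.45)&(P[...,0]>.45)&(P[...,0]<.62)
Q=P[m];print("handle top",rect(Q),np.percentile(Q[:,2],[5,50,95]),len(Q))
# plane fit tilt
A=np.c_[Q[:,:2]-Q[:,:2].mean(0),np.ones(len(Q))];print("slope",np.linalg.lstsq(A,Q[:,2],rcond=None)[0])
g=p.max(-1);m=(g>190)&(P[...,1]>-.22)&(P[...,1]<.31)&(P[...,0]>.5)&(P[...,0]<.69)&(P[...,2]<.03)
print("lane",rect(P[m]),m.sum())
m=(P[...,2]>0.052)&(P[...,2]<0.072)&(P[...,0]>.565)&(P[...,0]<.68)&(P[...,1]>.34)&(P[...,1]<.45);Q=P[m];print("bar",rect(Q),Q[:,:2].mean(0),len(Q))
E
```

```text
handle top (array([0.52862   , 0.38660544]), [17.922836303710938, 99.26066589355469], np.float32(170.48148)) [0.13092233 0.14133525 0.14616029] 341
slope [0.05000032 0.3237222  0.14052074]
lane (array([0.59961011, 0.04918719]), [136.70750427246094, 509.0591125488281], np.float32(91.76342)) 395
bar (array([0.62254163, 0.38845633]), [20.782075881958008, 113.1741714477539], np.float32(3.1931992)) [0.62394378 0.3887463 ] 311
```

```bash
python3 -c "
from cell import ticket,ctrl
print(ctrl.sense()['t']);print(ticket.finish_job())"
```

```text
32.65
the job is handed in; nothing more can be done
None
```

I handed the job in at t = 32.7 s, with the three tipped specimens standing, the handle on the shaft and the gate shut. `finish_job` reports no verdict, so this rests on my own checks.

**What I did:** I stood each tipped specimen by gripping it near one end and tilting it upright onto the lane floor. I then carried the T-handle to the gate, lowered it onto the square shaft until it rested on the shoulder disc, and turned the gate clockwise to its stop. I let go of the handle and moved the arm clear. One specimen named in the list was absent from the lane.

**Last checks:**
- **Specimens:** all four in the lane have level tops at about 106 mm, inside the lane, unchanged since they were placed.
- **Handle:** its top was at about 141 mm, against 142 mm expected when fully seated. The depth reading also showed the crossbar top sloping, most of it across the 16 mm thickness. I took this for edge noise, because the picture and the seating height agree that it is upright.
- **Gate:** the turning torque rose to 1.1 N m at the stop. The bar lies across the lane at 1–3° in world yaw. The lane itself measured 1.8°, so the gate angle is about 1.55 rad.
- **Bystanders:** the jar, tape and spanner look unmoved in the last picture.

No check failed.

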